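Pack up the mending desk

TASK

Pack up the mending desk: unhook the little pail by lifting its handle up over the tip of the hook, stand it upright in the steel tray and lay its handle right down to one side, then lower every glass ball magnifier gently into it. Put every wooden bobbin on the sloped rack, standing on end, and slide it down until it rests against the back stop. Leave the other things on the desk where they are.

Things in the scene. Friction and masses are not known exactly. Their poses are not given: they have to be found in the camera images.
- hook_arm: aluminium arm on the post of the clamp-on holder at the desk's far edge, ending in a deep upturned hook. Fixed. Origin on the post's axis at desk level, z up; arm and hook lie along its -x, towards the robot: 9 mm round bar at 240 mm height, dipping into a valley 112 mm from the post, then rising to a tip. Post (16 mm) and collar (32 mm, with wing knob) reach 260 mm high
- hook_valley (a point): upper face of the hook's bar at the bottom of the valley, 216 mm above the desk, where the pail's handle rests
- hook_tip (a point): very top of the hook's upturned end, 274 mm above the desk and 24 mm nearer the robot end of the arm than the valley; the handle's grip bar must pass over it
- pail: small round galvanised steel pail, open at the top, 0.22 kg: 85 mm high, 128 mm wide outside at the bottom and 149 mm at the rim, wall 4 mm, floor 4 mm thick (81 mm deep inside). Hangs at the start by its handle on the hook, about 60 mm clear of the desk. Origin at the centre of its underside, z up
- bail_grip (a point): middle of the wooden grip of the pail's hinged wire handle: a round bar 13 mm thick, 104 mm long along the handle's y axis. At the start its middle rests on the hook, so take it beside the hook (34 mm off its middle suits). From its ends the wire runs down to pivots outside the pail's rim
- bail (a joint): angle of the pail's handle, rad: 0 straight up (grip bar 160 mm above the pail's underside), + towards the pail's +x, - towards its -x, stops at +-1.75 (laid down outside the rim). Pivots about the pail's y axis, 74 mm above its underside, radius 86 mm; loosely hinged: it falls by itself to a side once it leans more than about 0.1 that way
- tray: flat steel tray, fixed, 230 (its x) by 195 (its y) mm with a rim 16 mm high, walls and floor 3 mm. Origin at the centre of its underside
- deck: sloped floor of the plywood bobbin rack, fixed: 190 mm (its x) by 220 mm (its y). Origin at the middle of its upper face, 38 mm above the desk; x points down the slope (14 degrees) to the back stop, z is square to the floor. Side cheeks at y = +-110 mm stand 22 mm above the floor. The floor is rough: bobbins do not slide by themselves but must be pushed or drawn along
- rack_stop (a point): middle of the foot of the back stop's inner face, 95 mm down the slope from the floor's middle; the stop stands 28 mm above the floor. A bobbin standing against it has its axis 21 mm from this face
- glass0: glass ball magnifier of paperweight kind: bottle-green glass ball 44 mm in diameter with a ground flat foot 25 mm across on which it stands, 40 mm high overall, 0.1 kg. Origin at the ball's centre, 18 mm above the foot, z up through the ball. 2 or 3 are present (absent ones give None), standing on the desk at the start
- glass1: glass ball magnifier of paperweight kind: bottle-green glass ball 44 mm in diameter with a ground flat foot 25 mm across on which it stands, 40 mm high overall, 0.1 kg. Origin at the ball's centre, 18 mm above the foot, z up through the ball. 2 or 3 are present (absent ones give None), standing on the desk at the start
- glass2: glass ball magnifier of paperweight kind: bottle-green glass ball 44 mm in diameter with a ground flat foot 25 mm across on which it stands, 40 mm high overall, 0.1 kg. Origin at the ball's centre, 18 mm above the foot, z up through the ball. 2 or 3 are present (absent ones give None), standing on the desk at the start
- bobbin0: turned wooden bobbin (spool) standing on end: 34 mm high, two flanges 42 mm in diameter and 7 mm thick at bottom and top, 26 mm waist between, 0.03 kg. Origin at its centre, 17 mm from either end, z along its axis; both ends are alike. 2 or 3 are present (absent ones give None)
- bobbin1: turned wooden bobbin (spool) standing on end: 34 mm high, two flanges 42 mm in diameter and 7 mm thick at bottom and top, 26 mm waist between, 0.03 kg. Origin at its centre, 17 mm from either end, z along its axis; both ends are alike. 2 or 3 are present (absent ones give None)
- bobbin2: turned wooden bobbin (spool) standing on end: 34 mm high, two flanges 42 mm in diameter and 7 mm thick at bottom and top, 26 mm waist between, 0.03 kg. Origin at its centre, 17 mm from either end, z along its axis; both ends are alike. 2 or 3 are present (absent ones give None)
- thimble: steel thimble, 20 mm wide and 24 mm high, standing on the desk; to be left alone
- pin_tin: round tin, 58 mm wide and 22 mm high; to be left alone
- tape_case: grey tape-measure case, 52 mm square and 24 mm high; to be left alone
- hoop: wooden embroidery hoop lying flat, 120 mm wide and 10 mm high; to be left alone
There are look-alikes about, which are no part of the job. What is shaped like the glass1 but purple is not meant. What is shaped like the glass2 but yellow is not meant.

How it is judged (in metres and radians):
On the way, in this order (a step that is already met when the one before it is completed fails the run):
1. the pail's handle has been lifted above the tip of the hook (height (world z) of bail_grip above 0.277 m and horizontal distance between bail_grip and hook_valley below 0.08 m), for 0.1 s.
2. the pail stands upright in the tray with its handle laid down to one side (horizontal distance between pail and tray below 0.06 m and z of pail in the frame of tray below 0.009 m and angle between pail's own z axis and vertical below 0.07 rad and (value of joint bail above 1.2 rad or value of joint bail below -1.2 rad)), for 0.2 s.
At the end, for the whole second after the job is handed in: The pail stands upright (within 4 degrees) on the floor of the steel tray with its handle laid down by at least 1.2 rad; every magnifier present lies inside the pail; every bobbin present stands on end on the rack's sloped floor within 4.5 mm of touching the back stop; all at rest (all of step 2 and linear speed of each of pail, glass0, glass1, glass2, bobbin0, bobbin1, bobbin2 below 0.03 m/s and horizontal distance between each of glass0, glass1, glass2 and pail below 0.058 m and z of glass0 in the frame of pail between 0.01 and 0.07 m and z of glass1 in the frame of pail between 0.01 and 0.07 m and z of glass2 in the frame of pail between 0.01 and 0.07 m and x of bobbin0 in the frame of deck between 0.0695 and 0.08 m and z of bobbin0 in the frame of deck between 0.012 and 0.022 m and y of bobbin0 in the frame of deck between -0.096 and 0.096 m and angle between the z axis of each of bobbin0, bobbin1, bobbin2 and the z axis of deck, either way round below 0.12 rad and x of bobbin1 in the frame of deck between 0.0695 and 0.08 m and z of bobbin1 in the frame of deck between 0.012 and 0.022 m and y of bobbin1 in the frame of deck between -0.096 and 0.096 m and x of bobbin2 in the frame of deck between 0.0695 and 0.08 m and z of bobbin2 in the frame of deck between 0.012 and 0.022 m and y of bobbin2 in the frame of deck between -0.096 and 0.096 m).
It fails at once if a glass magnifier is dropped into the pail (falls the last few centimetres at over 0.7 m/s, as from a drop of more than 25 mm) ((horizontal distance between glass0 and pail below 0.06 m and z of glass0 in the frame of pail between 0 and 0.05 m and linear speed of glass0 above 0.7 m/s) or (horizontal distance between glass1 and pail below 0.06 m and z of glass1 in the frame of pail between 0 and 0.05 m and linear speed of glass1 above 0.7 m/s) or (horizontal distance between glass2 and pail below 0.06 m and z of glass2 in the frame of pail between 0 and 0.05 m and linear speed of glass2 above 0.7 m/s)).
It fails at once if a glass magnifier is pressed or struck hard against the pail (over 25 N) (contact force between any of glass0, glass1, glass2 and pail above 25 N).
It fails at once if two glass magnifiers knock hard together (over 25 N) (contact force between glass0 and glass1 above 25 N or contact force between any of glass0, glass1 and glass2 above 25 N).
It fails at once if the pail is wrenched against the hook (over 25 N) (contact force between pail and hook_arm above 25 N).
It fails at once if one of the other things on the desk is pushed more than 4 cm (distance of any of thimble, pin_tin, tape_case, hoop from where it was at the start of the episode above 0.04 m).
Of glass0, glass1, glass2 only 2 to 3 are there at a start; the rules pass over those that are not, and their reading is None.
Of bobbin0, bobbin1, bobbin2 only 2 to 3 are there at a start; the rules pass over those that are not, and their reading is None.
At some moment in a run one of bobbin0, bobbin1, bobbin2 may be knocked a few centimetres aside while the robot is not near it.
It also fails if it takes over 210 s, if anything falls off the work surface, if the arm or the gripper's body presses on something with over 40 N, if the wrist force passes 120 N, or if a joint passes its speed limit or range.

ROBOT

A 6-joint arm with a two-finger parallel gripper is mounted at the origin on the work surface. World frame = base frame: x ahead of the robot, y to its left, z up, the work surface at z = 0. Lengths are in mm, angles in rad, forces in N, time in s.
With the tool pointing down it reaches from about 400 to 925 mm from the base axis. Payload 12.5 kg.
Tool frame: the origin (TCP) lies on the centre line of the jaws, within the pads' length; the fingertips stand 8 mm ahead of it and the grasp point (between the pads) lies 11 mm behind it; z points along the fingers, x is the direction in which the jaws open and shut, and the axes are right-handed (so a half turn about z gives the same grasp; the last joint's range is limited). The gripper opens to 95 mm and grips with 3 to 60 N. Pads are 20 mm wide; open, the fingers measure 119 mm over their backs; the gripper's body (75 mm by 180 mm) begins 59 mm behind the grasp point.
Start: joints at [1.05, 0.491, 1.559, -0, 1.092, -0.106], TCP at [251.865, 572.023, 222.661] pointing down, gripper open.
Joint ranges: [-3.1, 3.1], [-0.84, 2.19], [0.05, 2.79], [-1.13, 4.28], [0.06, 2.93], [-2.69, 2.69]. Speed limits (rad/s): [2.22, 2.22, 2.79, 3.14, 3.14, 3.14].

INTERFACE

Orientations are given as [roll, pitch, yaw] about the fixed x, y, z axes, in that order (R = Rz(yaw) Ry(pitch) Rx(roll)).
In Python, from cell import env gives the robot as it stands. The module is installed in compiled form; this text tells all that it offers.
- The arm moves only by the tool send_rows, never from a script. Its argument "moves" is a list that holds one entry, the list of rows, each a list of 6 numbers: the shift along the tool's x, y, z as a fraction of full scale, then the turn, a rotation vector about the tool's x, y, z as a fraction of full scale. A call has 1 to 12 rows; each row is the pose to reach, as a shift and turn from the pose commanded when the call began, along the tool's axes at that moment; what a row does not reach only later rows make up. Full scale, the value 1, is 0.3 m for a shift and 90 degrees for a turn. A row lasts 1/12 s, in which the tool goes at most 41.7 mm and 7.16 degrees, less where a joint would pass 70% of its speed; a pose out of reach is approached as far as the arm can. A call with a number of a shift or a turn outside -1 to 1 is refused whole. A call with a gripper value outside its range is refused whole. "grip" is the gripper's target within -1 to 1 (shut at 1, half-way at 0, fully open at -1), set as the call begins (left out, the last holds). The fingers move at their own pace and stop on an object; the grip force is fixed at half the most. Time passes only in rows, so rows that repeat a pose let the fingers close. It gives the time, the measured TCP pose, the force and the opening at its end, in the units of the state.
- env.state(): the state, without advancing time (a new reading comes with each control period).
- env.read_camera(name): name is "scene" or "top" or "wrist"; returns a dict with "image" (400x640x3 uint8, red, green, blue), "mtx" (3x3 intrinsics, pixels), "distortion" ([k1, k2, p1, p2, k3] as OpenCV has them; the pictures are not rectified), "T" (4x4, takes a point from camera to world coordinates); the wrist camera has in their place "mount" (4x4, takes a point from camera to tool coordinates, whose origin is the TCP and whose axes are the tool frame's). Camera axes: x right, y up, looking along -z (the intrinsics and any distortion apply to the point x, -y, -z); pixel columns grow to the right and rows downward; lengths in mm; the calibration is good to about 2 mm. A picture is of the moment at which its call begins: read the wrist's pose just before it. There is no depth.
- env.job_done(): hands the job in, once; it reports no verdict.
Trained networks look in the newest picture that a camera, given by its name, has taken for a name from the list of things; names that differ only in an ending like _2 or _b are one class to them, and where a whole thing is asked for, a point or a joint stands for the part that bears it (a point fixed in the world has none). Each returns a list of dicts, best first, with "confidence" (0 to 1); they miss things now and then, are a little off and sometimes report something else, mostly with a low value. They report only what shows in the picture. A call takes as long as a camera call. They do not tell look-alikes from the thing itself.
- env.look_for(camera, thing): "xy" ([column, row] in pixels, amid what is visible of it).
- env.outline_of(camera, thing): "region" (400x640 bool, what is visible of it) and "xy" ([column, row] in pixels, amid what is visible of it).
The state is a dict: "t": time; "joints": joint angles; "qvel": joint speeds; "tau": joint torques, N m; "eef_pos": TCP position; "tcp_rot": TCP orientation; "ft_force": force on the tool from outside, world axes, zero at the start; "moment": the same for the moment, N m; "opening": opening from 0.0 (shut) to 1.0 (fully open).
Only numpy, scipy, OpenCV 4.12 (cv2) and the standard library are available. Lean on these libraries where they do the work, as an engineer would, in place of code of your own. Each camera call takes 0.05 s, during which the arm holds its last target. There are 200 camera calls.

## Working session

There is one attempt and no reset: what is moved stays moved. The work goes in short steps, Python scripts to look and compute and a tool call to move; the robot and the scene stay as the last step left them, time stands still between calls to the robot, and variables do not carry over. Pictures are saved under pics/ and viewed, about 12 in all and at most 16, crops included, and the job is handed in when it is done.

Besides the shell and the picture viewer there is one more tool, called after ">>>" in YAML: its name, and indented under it one key for each argument. send_rows: Moves the arm, as the interface text tells. Its arguments: {"type":"object","properties":{"moves":{"type":"array","items":{"type":"array","items":{"type":"array","items":{"type":"number"}}}},"grip":{"type":"number"}},"required":["moves"]}

```bash
mkdir -p pics; cat > h.py <<'E'
import numpy as np, cv2
from cell import env
from scipy.spatial.transform import Rotation as R
def cam(n):
    s=env.state(); c=env.read_camera(n)
    if n=='wrist':
        T=np.eye(4); T[:3,:3]=R.from_euler('xyz',s['tcp_rot']).as_matrix(); T[:3,3]=s['eef_pos']
        c['T']=T@np.array(c['mount'])
    c['T']=np.array(c['T']); c['mtx']=np.array(c['mtx']); c['distortion']=np.array(c['distortion'])
    return c
def ray(c,uv):
    p=cv2.undistortPoints(np.array([[uv]],float),c['mtx'],c['distortion'])[0,0]
    d=c['T'][:3,:3]@np.array([p[0],-p[1],-1]); return c['T'][:3,3],d
def onz(c,uv,z):
    o,d=ray(c,uv); return o+d*(z-o[2])/d[2]
def proj(c,P):
    q=np.linalg.inv(c['T'])@np.r_[P,1]; 
    return cv2.projectPoints(np.array([[q[0],-q[1],-q[2]]]),np.zeros(3),np.zeros(3),c['mtx'],c['distortion'])[0][0,0]
def tri(cs,uvs):
    A=np.zeros((3,3));b=np.zeros(3)
    for c,u in zip(cs,uvs):
        o,d=ray(c,u); d=d/np.linalg.norm(d); M=np.eye(3)-np.outer(d,d); A+=M;b+=M@o
    return np.linalg.solve(A,b)
def save(n,im): cv2.imwrite('pics/'+n+'.png',cv2.cvtColor(im,cv2.COLOR_RGB2BGR))
E
python3 - <<'E'
from h import *
print(env.state())
for n in ['scene','top']:
    c=cam(n); save(n+'0',c['image']); print(n,c['T'][:3,3].round(),c['T'][:3,:3].round(2).tolist(),c['mtx'].round(1).tolist())
    for t in ['hook_arm','pail','bail_grip','tray','deck','glass0','bobbin0','thimble','pin_tin','tape_case','hoop']:
        zs={'glass0':18,'bobbin0':17,'tray':3,'deck':38}.get(t,10)
        print(t,[(np.round(d['xy']).tolist(),round(d['confidence'],2),onz(c,d['xy'],zs)[:2].round().tolist()) for d in env.look_for(n,t)][:7])
E
```

```text
{'t': 0.0, 'joints': array([ 1.05042477e+00,  4.91577977e-01,  1.55949074e+00, -2.44242368e-05,
        1.09170347e+00, -1.05613004e-01]), 'qvel': array([-3.58568104e-04, -1.50492658e-03,  8.50531673e-04,  1.33840972e-03,
       -1.31572976e-03,  9.77601430e-05]), 'tau': array([ 5.45985167e-04, -6.12622404e+01, -2.58175099e+01,  6.93281461e-02,
        4.83189616e-02, -3.62909975e-05]), 'eef_pos': array([251.71930457, 571.78837238, 222.03608738]), 'tcp_rot': array([-3.14148985e+00,  1.17524206e-03,  1.15604911e+00]), 'ft_force': array([ 0.61995465, -0.08605837, -0.54230935]), 'moment': array([-0.00461262,  0.00549548, -0.01551654]), 'opening': 1.003620581756027}
scene [1414.  181.  847.] [[-0.23, -0.61, 0.76], [0.97, -0.16, 0.17], [0.02, 0.78, 0.62]] [[389.4, 0.0, 319.4], [0.0, 389.4, 202.3], [0.0, 0.0, 1.0]]
hook_arm [([283.0, 216.0], 0.58, [493.0, -141.0])]
pail [([292.0, 227.0], 0.96, [535.0, -98.0]), ([356.0, 227.0], 0.18, [484.0, 102.0])]
bail_grip [([291.0, 199.0], 0.66, [397.0, -142.0])]
tray [([227.0, 214.0], 0.96, [518.0, -328.0]), ([354.0, 226.0], 0.67, [475.0, 94.0]), ([28
[... 832 characters left out ...]
.0]), ([314.0, 232.0], 0.56, [513.0, 10.0]), ([376.0, 194.0], 0.37, [618.0, -164.0])]
deck [([179.0, 254.0], 0.96, [456.0, 368.0])]
glass0 [([336.0, 262.0], 0.72, [430.0, -46.0]), ([300.0, 266.0], 0.68, [421.0, 51.0]), ([267.0, 286.0], 0.66, [369.0, 137.0]), ([311.0, 231.0], 0.53, [515.0, 19.0]), ([283.0, 170.0], 0.5, [688.0, 94.0])]
bobbin0 [([282.0, 239.0], 0.74, [494.0, 98.0]), ([374.0, 264.0], 0.48, [423.0, -148.0])]
thimble [([354.0, 160.0], 0.25, [716.0, -106.0])]
pin_tin [([378.0, 195.0], 0.78, [613.0, -168.0]), ([182.0, 250.0], 0.5, [468.0, 367.0]), ([220.0, 143.0], 0.42, [768.0, 275.0])]
tape_case [([264.0, 203.0], 0.72, [595.0, 148.0])]
hoop [([211.0, 171.0], 0.69, [688.0, 298.0])]
```

```bash
python3 - <<'E'
import cv2
a=cv2.imread('pics/top0.png')[90:330,120:500]; cv2.imwrite('pics/topc.png',cv2.resize(a,None,fx=2.1,fy=2.1,interpolation=2))
a=cv2.imread('pics/scene0.png')[120:360,170:500]; cv2.imwrite('pics/scenec.png',cv2.resize(a,None,fx=2.4,fy=2.4,interpolation=2))
E
```

```text
(no output)
```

View pics/topc.png

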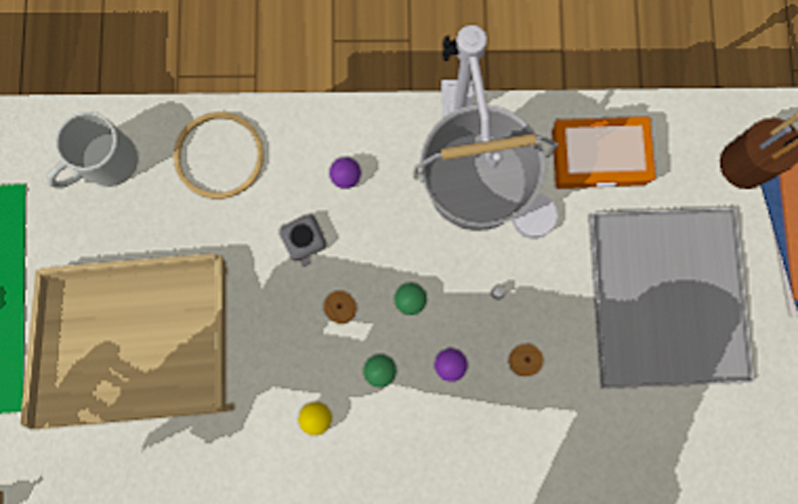

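View pics/scenec.png

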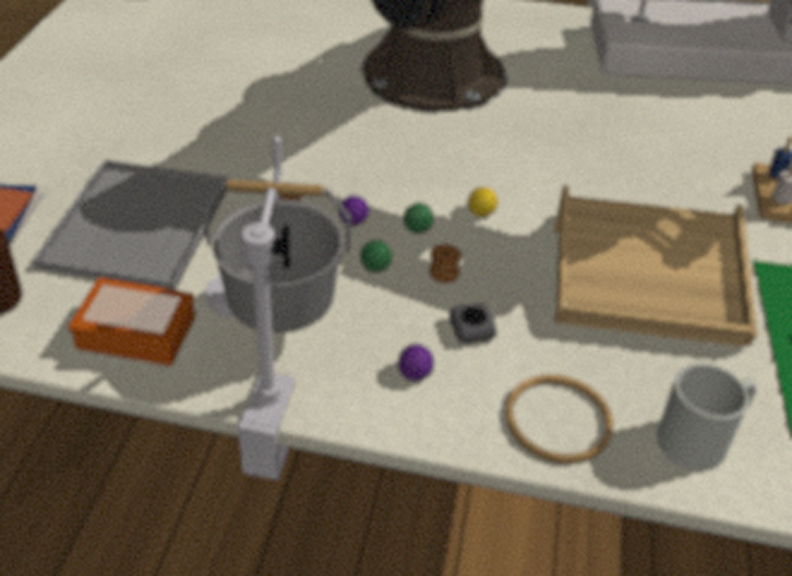

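The scene shows two green glasses, in the top image at px (315,232) and (301,266). The look-alikes are purple balls at (334,264) and (284,172) and a yellow ball at (270,289). The bobbins are at (282,236) and (370,261). Next I measure the hook and the rest.

```bash
python3 - <<'E'
from h import *
S=cam('scene');T=cam('top')
for n,a,b in [('tip',(285.8,178.3),(355.7,165)),('post',(277.5,218.3),(344.8,109)),('gripR',(265,197.5),(374.8,157)),('gripL',(304,199),(331,163.8))]:
    print(n,tri([S,T],[b if 0 else a,b]).round(1), 'single top', onz(T,b,{'tip':272,'post':260}.get(n,229)).round(1))
for n,c in (('scene',S),('top',T)):
    o=env.outline_of(n,'bail_grip'); 
    for d in o[:1]:
        ys,xs=np.nonzero(d['region']); i=xs.argmin(); j=xs.argmax(); print(n,'grip ends',(xs[i],ys[i]),(xs[j],ys[j]),len(xs))
hsv=cv2.cvtColor(T['image'],cv2.COLOR_RGB2HSV)
for n,lo,hi in [('green',(65,80,20),(85,255,255))]:
    m=cv2.inRange(hsv,lo,hi); k,l,st,ce=cv2.connectedComponentsWithStats(m)
    print([(ce[i].round(1).tolist(),st[i][4],onz(T,ce[i],20).round(1).tolist()) for i in range(1,k) if st[i][4]>25])
for uv in [(282,236),(370,261)]: print('bob',onz(T,uv,34).round(1))
# tray corners (rim 16), deck corners
for p in [(592,213),(738,208),(752,378),(603,386)]: print('tray',onz(T,(120+p[0]/2.1,90+p[1]/2.1),12).round())
for p in [(38,270),(224,256),(226,408),(28,425)]: print('deck',onz(T,(120+p[0]/2.1,90+p[1]/2.1),50).round())
a=cv2.resize(T['image'][205:300,120:235],None,fx=4,fy=4,interpolation=2);b=cv2.resize(S['image'][190:275,395:490],None,fx=4,fy=4,interpolation=2)
m=np.zeros((380,840,3),np.uint8); m[:380,:460]=a; m[:340,460:840]=b; save('deck',cv2.resize(m,(800,362)))
E
```

```text
tip [630.1 -80.2 267.1] single top [629.  -80.8 272. ]
post [765.9 -60.6 249.4] single top [761.9 -61.6 260. ]
gripR [ 661.6 -129.6  218.7] single top [ 659.  -129.6  229. ]
gripL [646.  -28.3 221.5] single top [644.2 -29.5 229. ]
scene grip ends (np.int64(263), np.int64(197)) (np.int64(304), np.int64(199)) 189
top grip ends (np.int64(317), np.int64(168)) (np.int64(383), np.int64(158)) 307
[([89.8, 234.3], np.int32(8092), [514.5, 611.6, 20.0]), ([101.8, 223.1], np.int32(114), [544.1, 582.2, 20.0]), ([314.9, 232.0], np.int32(171), [511.3, 8.5, 20.0]), ([106.6, 235.3], np.int32(120), [511.1, 567.3, 20.0]), ([300.4, 266.1], np.int32(176), [420.3, 48.8, 20.0])]
bob [500.6  96.7  34. ]
bob [ 430.5 -136.6   34. ]
tray [ 622. -236.   12.]
tray [ 627. -432.   12.]
tray [ 402. -432.   12.]
tray [ 395. -239.   12.]
deck [551. 473.  50.]
deck [565. 242.  50.]
deck [377. 235.  50.]
deck [361. 474.  50.]
```

View pics/deck.png

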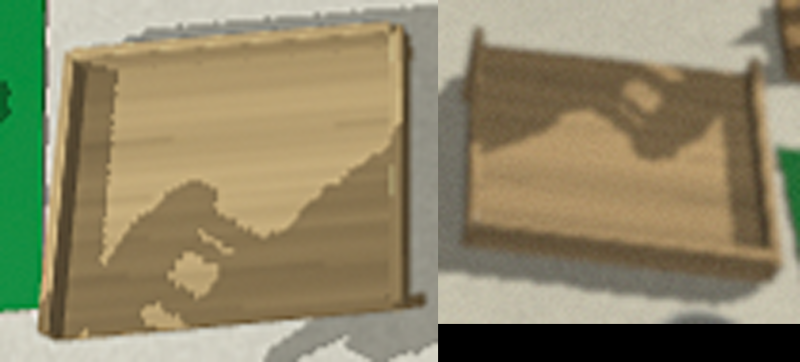

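The deck's stop is on the far side (+x) and it is open towards the robot. The hook geometry fits: post to tip is 134 mm and the grip is 101 mm long. I'll move over the deck first and look with the wrist camera.

```bash
cat >> h.py <<'E'
def to(pos,yaw,base=None):
    """shift/turn fractions from current pose to tool-down pose (yaw deg, mod 180 nearest)"""
    s=env.state(); p=np.array(s['eef_pos']); Rm=R.from_euler('xyz',s['tcp_rot'])
    if base is not None: p=np.array(base[:3]); Rm=R.from_euler('xyz',[np.pi,0,np.radians(base[3])])
    best=min((Rm.inv()*R.from_euler('xyz',[np.pi,0,np.radians(yaw+k)]) for k in (0,180)),key=lambda r:r.magnitude())
    return np.r_[Rm.inv().apply(np.array(pos)-p)/300,best.as_rotvec()/(np.pi/2)].round(4).tolist()
E
python3 - <<'E'
from h import *
print(to([440,300,400],8.5)); print(cam('wrist')['mount'])
E
```

```text
[-0.577, 0.9393, -0.5912, -0.0, -0.0001, 0.6415]
[[ 9.99999965e-01  1.99529846e-04  1.72984061e-04 -5.74372660e-01]
 [ 2.41171809e-04 -9.56888958e-01 -2.90453892e-01 -8.18212716e+01]
 [ 1.07572318e-04  2.90453924e-01 -9.56888973e-01 -1.62534090e+02]
 [ 0.00000000e+00  0.00000000e+00  0.00000000e+00  1.00000000e+00]]
```

>>> send_rows:
  moves:
    - [[-0.577,0.9393,-0.5912,0,0,0.6415],[-0.577,0.9393,-0.5912,0,0,0.6415],[-0.577,0.9393,-0.5912,0,0,0.6415],[-0.577,0.9393,-0.5912,0,0,0.6415],[-0.577,0.9393,-0.5912,0,0,0.6415],[-0.577,0.9393,-0.5912,0,0,0.6415],[-0.577,0.9393,-0.5912,0,0,0.6415],[-0.577,0.9393,-0.5912,0,0,0.6415],[-0.577,0.9393,-0.5912,0,0,0.6415],[-0.577,0.9393,-0.5912,0,0,0.6415],[-0.577,0.9393,-0.5912,0,0,0.6415],[-0.577,0.9393,-0.5912,0,0,0.6415]]
  grip: -1

```text
t: 2.45
eef_pos: [439.6, 300.1, 399.5]
tcp_rot: [-3.141, 0.001, 0.148]
ft_force: [-0.0, -0.1, -0.6]
opening: 1.003
```

```bash
python3 - <<'E'
from h import *
s=env.state(); print(s['eef_pos'],s['tcp_rot'],s['joints'])
c=cam('wrist'); save('w1',c['image']); print(c['T'][:3,3],c['mtx'])
for t in ['deck','bobbin0','glass0']:
    print(t,[(np.round(d['xy']).tolist(),round(d['confidence'],2)) for d in env.look_for('wrist',t)])
print(to([590,45,440],8.5))
E
```

```text
[439.63482906 300.13647779 399.48330813] [-3.14147974e+00  7.47437534e-04  1.48136193e-01] [4.74726978e-01 2.21490556e-01 1.50376092e+00 3.50871337e-04
 1.41701289e+00 3.26536966e-01]
[427.84460848 380.83740005 562.02660606] [[279.20393102   0.         318.25558958]
 [  0.         279.20393102 203.31917524]
 [  0.           0.           1.        ]]
deck [([334.0, 129.0], 0.66)]
bobbin0 [([332.0, 259.0], 0.58), ([290.0, 337.0], 0.51)]
glass0 [([294.0, 276.0], 0.73), ([271.0, 239.0], 0.56), ([291.0, 315.0], 0.55)]
[0.369, 0.9186, -0.1357, 0.0002, 0.0007, 0.0012]
```

View pics/w1.png

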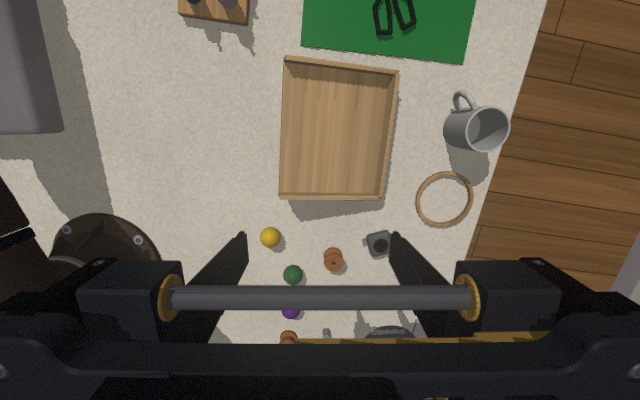

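The wrist picture shows the rack at (335,130), open on the robot side, with its stop at columns 380-395. The green glass is at (293,275), the bobbin at (333,260) and the yellow look-alike at (270,237). Going on to the hook.

>>> send_rows:
  moves:
    - [[0.369,0.9186,-0.1357,0,0,0],[0.369,0.9186,-0.1357,0,0,0],[0.369,0.9186,-0.1357,0,0,0],[0.369,0.9186,-0.1357,0,0,0],[0.369,0.9186,-0.1357,0,0,0],[0.369,0.9186,-0.1357,0,0,0],[0.369,0.9186,-0.1357,0,0,0],[0.369,0.9186,-0.1357,0,0,0],[0.369,0.9186,-0.1357,0,0,0],[0.369,0.9186,-0.1357,0,0,0]]

```text
t: 3.48
eef_pos: [590.0, 44.6, 440.0]
tcp_rot: [-3.141, 0.001, 0.148]
ft_force: [0.2, 0.3, 0.3]
opening: 1.001
```

```bash
python3 - <<'E'
from h import *
s=env.state(); print(s['eef_pos'],s['tcp_rot'])
c=cam('wrist'); im=c['image'].copy()
np.savez('w2.npz',**{k:c[k] for k in('T','mtx','distortion')}); save('w2raw',im)
for P,col in [((629,-80.8,274),(255,0,0)),((651,-77,220),(0,255,0)),((659,-129.6,222.5),(0,0,255)),((644,-29.5,222.5),(0,0,255))]:
    u=proj(c,P); print(P,u.round(1)); 
x0,y0=280,150
save('w2',cv2.resize(im[y0:y0+150,x0:x0+190],None,fx=4,fy=4,interpolation=2))
for t in ['bail_grip','pail','hook_arm']:
    print(t,[(np.round(d['xy']).tolist(),round(d['confidence'],2)) for d in env.look_for('wrist',t)])
E
```

```text
[589.98996763  44.61658017 439.99568453] [-3.14096429e+00  1.12049846e-03  1.48446013e-01]
(629, -80.8, 274) [333.2 282.6]
(651, -77, 220) [346.  262.6]
(659, -129.6, 222.5) [345.2 293.4]
(644, -29.5, 222.5) [347.2 234.3]
bail_grip [([350.0, 254.0], 0.66)]
pail [([348.0, 244.0], 0.87)]
hook_arm [([366.0, 269.0], 0.55)]
```

View pics/w2.png

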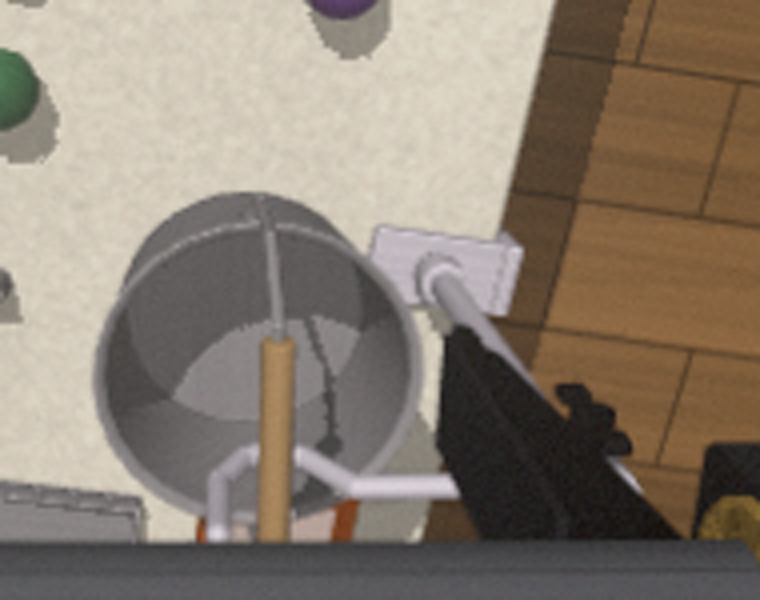

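```bash
python3 - <<'E'
from h import *
c=dict(np.load('w2.npz'))
a=onz(c,(349.2,235),222.5);b=onz(c,(348.7,264),222.5); print(a,b,onz(c,(334.2,283.7),274))
t=np.r_[b[:2]+34*np.array([-np.sin(.148),np.cos(.148)]),0]; print(t, 'yaw',np.degrees(np.arctan2(a[1]-b[1],a[0]-b[0]))-90)
t[2]=290; print(to(t,8.5))
E
```

```text
[647.12198529 -30.21207823 222.5       ] [655.01049874 -77.4754673  222.5       ] [630.61490475 -82.27507172 274.        ]
[649.99684879 -43.8471561    0.        ] yaw 9.475628762449475
[0.1545, 0.3246, 0.5029, -0.0001, -0.0001, 0.0013]
```

>>> send_rows:
  moves:
    - [[0.1525,0.3246,0.5,0,0,0],[0.1525,0.3246,0.5,0,0,0],[0.1525,0.3246,0.5,0,0,0],[0.1525,0.3246,0.5,0,0,0],[0.1525,0.3246,0.5,0,0,0],[0.1525,0.3246,0.56,0,0,0],[0.1525,0.3246,0.62,0,0,0],[0.1525,0.3246,0.68,0,0,0],[0.1525,0.3246,0.73,0,0,0],[0.1525,0.3246,0.758,0,0,0],[0.1525,0.3246,0.758,0,0,0]]

```text
t: 4.6
eef_pos: [649.4, -44.7, 212.4]
tcp_rot: [-3.141, 0.002, 0.149]
ft_force: [-0.1, 0.3, -0.1]
opening: 1.002
```

```bash
python3 - <<'E'
from h import *
s=env.state(); print(s['eef_pos'],s['ft_force'])
c=cam('wrist'); save('w3',c['image'][100:320,200:460])
cv2.imwrite('pics/w3.png',cv2.resize(cv2.imread('pics/w3.png'),None,fx=2.5,fy=2.5))
for z in (222.5,): 
    for y in (-30,): print(proj(c,(648,y,z)))
E
```

```text
[649.35853932 -44.66304331 212.43253052] [-0.1368278   0.31737297 -0.06399081]
[319.46497357 236.54414364]
```

View pics/w3.png

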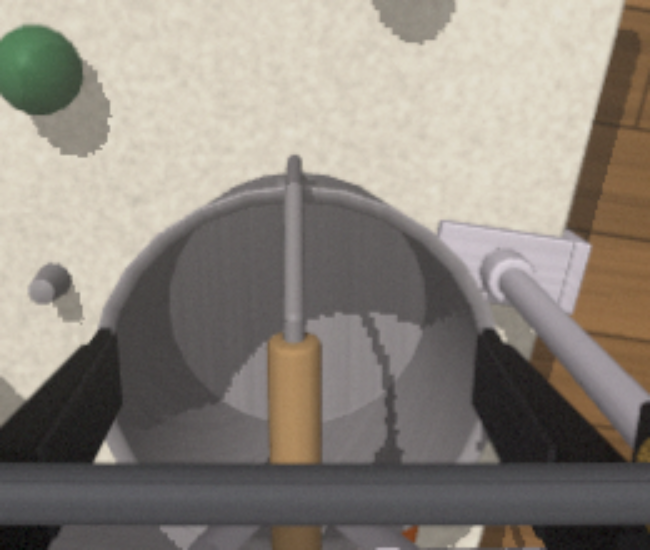

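The grip bar lies centred between the fingers, at about column 318. Closing.

>>> send_rows:
  moves:
    - [[0,0,0,0,0,0],[0,0,0,0,0,0],[0,0,0,0,0,0],[0,0,0,0,0,0],[0,0,0,0,0,0],[0,0,0,0,0,0],[0,0,0,0,0,0],[0,0,0,0,0,0],[0,0,0,0,0,0],[0,0,0,0,0,0],[0,0,0,0,0,0],[0,0,0,0,0,0]]
  grip: 1

```text
t: 5.65
eef_pos: [649.8, -45.7, 213.3]
tcp_rot: [-3.141, -0.0, 0.148]
ft_force: [0.4, -0.2, -0.3]
opening: 0.217
```

>>> send_rows:
  moves:
    - [[0,0,-0.02,0,0,0],[0,0,-0.045,0,0,0],[0,0,-0.07,0,0,0],[0,0,-0.1,0,0,0],[0,0,-0.13,0,0,0],[0,0,-0.16,0,0,0],[0,0,-0.19,0,0,0],[0,0,-0.22,0,0,0],[0,0,-0.245,0,0,0],[0,0,-0.25,0,0,0],[0,0,-0.25,0,0,0],[0,0,-0.25,0,0,0]]

```text
t: 6.65
eef_pos: [649.7, -45.7, 288.0]
tcp_rot: [-3.141, 0.0, 0.148]
ft_force: [0.9, 0.5, -3.0]
opening: 0.129
```

```bash
python3 - <<'E'
from h import *
s=env.state(); print(s['eef_pos'],s['ft_force'],s['moment'])
a=cam('wrist')['image'];b=cam('scene')['image']
m=np.hstack([cv2.resize(a[100:400,200:460],(390,450)),cv2.resize(b[150:270,220:324],(390,450))]); save('w4',m)
E
```

```text
[649.69929314 -45.68549914 287.99941501] [ 0.89062353  0.51854806 -3.03176279] [0.07856129 0.07837217 0.01239162]
```

View pics/w4.png

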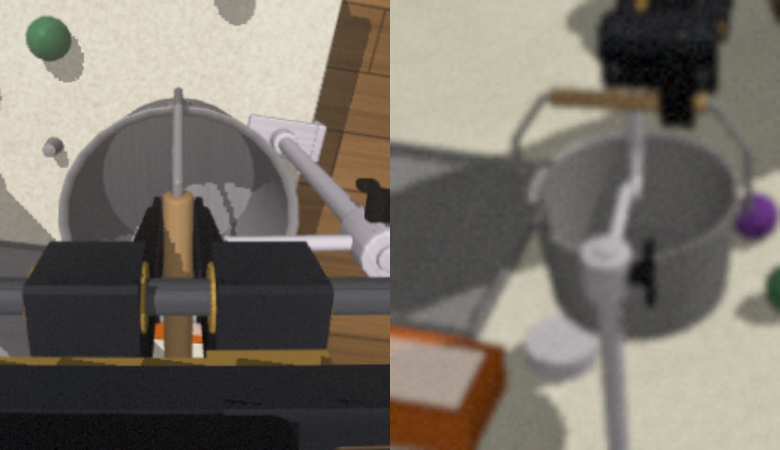

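The handle is up, at about 291 mm and over the tip. Now I take it off towards the robot, lower it, and move clear.

>>> send_rows:
  moves:
    - [[-0.008,0,0,0,0,0],[-0.025,0,0,0,0,0],[-0.045,0,0,0,0,0],[-0.065,0,0,0,0,0],[-0.085,0,0,0,0,0],[-0.105,0,0,0,0,0],[-0.125,0,0,0,0,0],[-0.145,0,0,0,0,0],[-0.16,0,0,0,0,0],[-0.165,0,0,0,0,0],[-0.165,0,0,0,0,0],[-0.165,0,0,0,0,0]]

```text
t: 7.75
eef_pos: [601.0, -53.1, 288.4]
tcp_rot: [3.142, -0.0, 0.148]
ft_force: [-0.0, 0.5, -2.7]
opening: 0.13
```

>>> send_rows:
  moves:
    - [[0,0,0.015,0,0,0],[0,0,0.04,0,0,0],[0,0,0.065,0,0,0],[0,0,0.09,0,0,0],[0,0,0.115,0,0,0],[0,0,0.12,0,0,0],[-0.02,0,0.12,0,0,0],[-0.05,0,0.12,0,0,0],[-0.09,0,0.12,0,0,0],[-0.13,0,0.12,0,0,0],[-0.17,0,0.12,0,0,0],[-0.2,0,0.12,0,0,0]]

```text
t: 8.75
eef_pos: [540.1, -62.0, 252.9]
tcp_rot: [3.141, -0.001, 0.148]
ft_force: [0.9, 0.4, -2.7]
opening: 0.13
```

```bash
python3 - <<'E'
from h import *
s=env.state(); print(s['eef_pos'],s['ft_force'],s['moment'])
c=cam('scene');b=c['image'];t=cam('top')['image']
m=np.hstack([cv2.resize(t[130:280,270:470],(400,300)),cv2.resize(b[150:270,200:360],(400,300))]); save('w5',m)
g=np.array(s['eef_pos'])
p=[512-g[0],-335-g[1]]; print(p, to([512-34*np.sin(.14),-335+34,265],8.5))
E
```

```text
[540.117333   -62.02437893 252.8684283 ] [ 0.87470814  0.36466959 -2.74759252] [ 0.00342705  0.09237367 -0.04357706]
[np.float64(-28.117332996522236), np.float64(-272.97562106770744)] [-0.2262, 0.7716, -0.04, 0.0001, -0.0003, -0.0003]
```

View pics/w5.png

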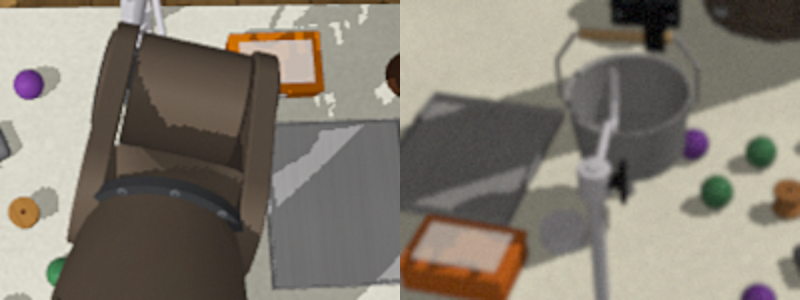

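>>> send_rows:
  moves:
    - [[-0.007,0.025,0,0,0,0],[-0.025,0.08,0,0,0,0],[-0.045,0.16,0,0,0,0],[-0.07,0.24,0,0,0,0],[-0.095,0.32,0,0,0,0],[-0.12,0.4,0,0,0,0],[-0.145,0.48,0,0,0,0],[-0.165,0.56,0,0,0,0],[-0.19,0.64,0,0,0,0],[-0.21,0.71,0,0,0,0],[-0.22,0.755,0,0,0,0],[-0.226,0.772,0,0,0,0]]

```text
t: 9.85
eef_pos: [508.7, -303.2, 252.0]
tcp_rot: [3.141, -0.0, 0.147]
ft_force: [0.5, 1.5, -3.1]
opening: 0.129
```

>>> send_rows:
  moves:
    - [[0,0,0,0,0,0],[0,0,0.02,0,0,0],[0,0,0.05,0,0,0],[0,0,0.09,0,0,0],[0,0,0.13,0,0,0],[0,0,0.17,0,0,0],[0,0,0.2,0,0,0],[0,0,0.22,0,0,0],[0,0,0.24,0,0,0],[0,0,0.26,0,0,0],[0,0,0.275,0,0,0],[0,0,0.275,0,0,0]]

```text
t: 10.85
eef_pos: [508.5, -300.7, 168.9]
tcp_rot: [-3.141, 0.001, 0.148]
ft_force: [-1.0, 0.1, -3.5]
opening: 0.128
```

```bash
python3 - <<'E'
from h import *
s=env.state(); print(s['eef_pos'],s['ft_force'],s['moment'])
c=cam('scene');b=c['image'];t=cam('wrist')['image']
m=np.hstack([cv2.resize(t[80:320,160:480],(400,300)),cv2.resize(b[150:270,160:320],(400,300))]); save('w6',m)
E
```

```text
[ 508.5251036  -300.74521456  168.93493452] [-1.03785593  0.06452908 -3.50954312] [ 0.10862619  0.08951846 -0.05186119]
```

View pics/w6.png

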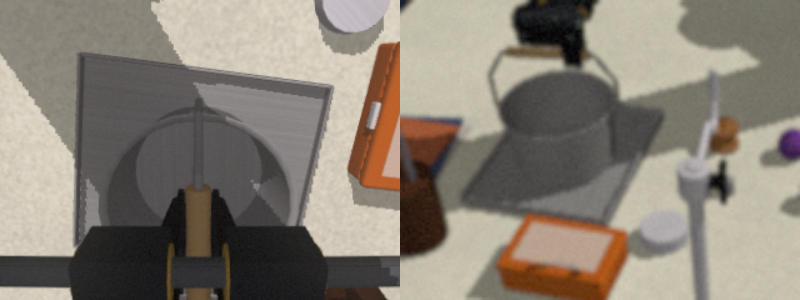

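>>> send_rows:
  moves:
    - [[0,0,0.007,0,0,0],[0,0,0.014,0,0,0],[0,0,0.02,0,0,0],[0,0,0.02,0,0,0],[0,0,0.02,0,0,0]]

```text
t: 11.37
eef_pos: [508.7, -301.0, 163.7]
tcp_rot: [-3.141, 0.0, 0.148]
ft_force: [0.3, -0.6, -3.1]
opening: 0.131
```

>>> send_rows:
  moves:
    - [[0,0,0.005,0,0,0],[0,0,0.01,0,0,0],[0,0,0.01,0,0,0],[0,0,0.01,0,0,0]]

```text
t: 11.7
eef_pos: [508.7, -300.9, 160.7]
tcp_rot: [-3.141, 0.0, 0.148]
ft_force: [-0.6, -0.4, -3.2]
opening: 0.128
```

>>> send_rows:
  moves:
    - [[0,0,0.005,0,0,0],[0,0,0.01,0,0,0],[0,0,0.01,0,0,0]]

```text
t: 11.95
eef_pos: [509.0, -300.1, 158.9]
tcp_rot: [-3.141, -0.001, 0.148]
ft_force: [-0.6, 7.2, 10.4]
opening: 0.131
```

>>> send_rows:
  moves:
    - [[0,0,0.005,0,0,0],[0,0,0.01,0,0,0],[0,0,0.01,0,0,0]]

```text
t: 12.2
eef_pos: [509.8, -299.8, 157.8]
tcp_rot: [3.141, -0.003, 0.149]
ft_force: [-2.2, 14.3, 26.3]
opening: 0.126
```

>>> send_rows:
  moves:
    - [[0,0,0.005,0,0,0],[0,0,0.01,0,0,0],[0,0,0.01,0,0,0]]

```text
t: 12.45
eef_pos: [510.7, -301.0, 155.6]
tcp_rot: [3.138, -0.006, 0.149]
ft_force: [0.3, 9.3, 28.9]
opening: 0.129
```

>>> send_rows:
  moves:
    - [[0,0,-0.01,0,0,0],[0,0,-0.014,0,0,0],[0,0,-0.014,0,0,0],[0,0,-0.014,0,0,0]]

```text
t: 12.78
eef_pos: [509.1, -300.7, 156.5]
tcp_rot: [-3.141, -0.001, 0.148]
ft_force: [0.5, 5.1, 8.7]
opening: 0.129
```

>>> send_rows:
  moves:
    - [[0,0,0,0,0,0],[0,0,0,0,0,0],[0,0,0,0,0,0],[0,0,0,0,0,0]]
  grip: 0.4

```text
t: 13.12
eef_pos: [508.6, -301.1, 155.6]
tcp_rot: [-3.141, 0.0, 0.148]
ft_force: [0.4, -0.4, -0.5]
opening: 0.291
```

```bash
python3 - <<'E'
from h import *
s=env.state(); print(s['eef_pos'],s['ft_force'],s['opening'])
c=cam('scene');b=c['image'];t=cam('wrist')['image']
m=np.hstack([cv2.resize(t[80:320,160:480],(400,300)),cv2.resize(b[150:270,160:320],(400,300))]); save('w7',m)
E
```

```text
[ 508.56339244 -301.06698116  155.60099302] [ 0.3831279  -0.40006108 -0.52924055] 0.2908268362546172
```

View pics/w7.png

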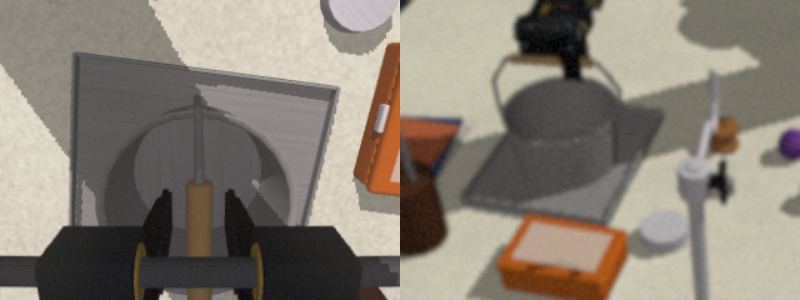

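>>> send_rows:
  moves:
    - [[-0.02,0,0,0,0,0],[-0.04,0,0,0,0,0],[-0.06,0,0,0,0,0],[-0.08,0,0,0,0,0],[-0.1,0,0,0,0,0],[-0.12,0,0.01,0,0,0],[-0.14,0,0.02,0,0,0],[-0.15,0,0.025,0,0,0],[-0.15,0,-0.05,0,0,0],[-0.15,0,-0.15,0,0,0],[-0.15,0,-0.25,0,0,0],[-0.15,0,-0.25,0,0,0]]

```text
t: 14.22
eef_pos: [465.5, -308.8, 235.9]
tcp_rot: [3.136, -0.005, 0.148]
ft_force: [0.2, 0.6, -0.1]
opening: 0.299
```

```bash
python3 - <<'E'
from h import *
s=env.state(); print(s['eef_pos'],s['ft_force'],s['opening'])
c=cam('scene');b=c['image'];t=cam('wrist')['image']
m=np.hstack([cv2.resize(t[80:320,160:480],(400,300)),cv2.resize(b[150:270,160:320],(400,300))]); save('w8',m)
E
```

```text
[ 465.46095279 -308.77977638  235.90970555] [ 0.17313683  0.60537979 -0.14731676] 0.2987768266492619
```

View pics/w8.png

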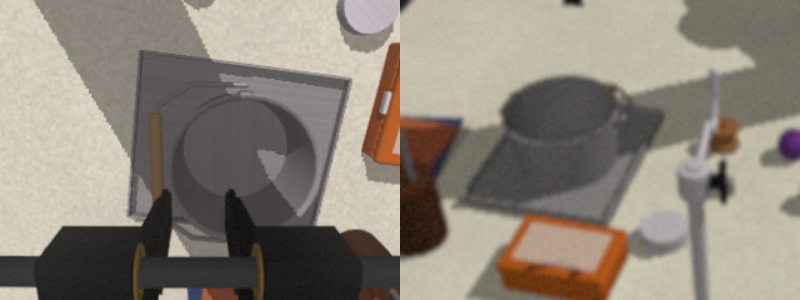

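The handle is laid down on the robot side and the pail stands in the tray. Now the first glass.

```bash
cat >> h.py <<'E'
def green(c):
    hsv=cv2.cvtColor(c['image'],cv2.COLOR_RGB2HSV); m=cv2.inRange(hsv,(65,80,20),(85,255,255)); k,l,st,ce=cv2.connectedComponentsWithStats(m)
    return [(ce[i].round(1).tolist(),int(st[i][4]),onz(c,ce[i],20).round(1).tolist()) for i in range(1,k) if 40<st[i][4]<6000]
E
python3 - <<'E'
from h import *
print(to([420.3,-30,190],8.5))
E
```

```text
[-0.0083, -0.9376, 0.1373, 0.0009, -0.0009, -0.0]
```

>>> send_rows:
  moves:
    - [[-0.008,-0.938,0,0,0,0],[-0.008,-0.938,0.137,0,0,0],[-0.008,-0.938,0.137,0,0,0],[-0.008,-0.938,0.137,0,0,0],[-0.008,-0.938,0.137,0,0,0],[-0.008,-0.938,0.137,0,0,0],[-0.008,-0.938,0.137,0,0,0],[-0.008,-0.938,0.137,0,0,0],[-0.008,-0.938,0.137,0,0,0],[-0.008,-0.938,0.137,0,0,0],[-0.008,-0.938,0.137,0,0,0]]
  grip: -1

```text
t: 15.23
eef_pos: [420.5, -30.5, 189.6]
tcp_rot: [-3.141, 0.0, 0.147]
ft_force: [-0.3, -0.3, 0.9]
opening: 0.98
```

```bash
python3 - <<'E'
from h import *
s=env.state(); print(s['eef_pos'])
c=cam('wrist'); print(green(c)); save('w9',c['image'])
for t in ['glass0','bobbin0']:
    print(t,[(np.round(d['xy'],1).tolist(),round(d['confidence'],2),onz(c,d['xy'],20)[:2].round().tolist()) for d in env.look_for('wrist',t)])
g=green(c)
for q in g: print(to([q[2][0],q[2][1],70],8.5))
E
```

```text
[420.48592884 -30.5426137  189.57724556]
[]
glass0 [([399.1, 170.0], 0.92, [513.0, 6.0]), ([330.0, 122.6], 0.88, [422.0, 48.0]), ([286.3, 37.8], 0.76, [363.0, 127.0]), ([555.9, 121.9], 0.67, [683.0, 89.0]), ([324.1, 200.8], 0.57, [430.0, -45.0])]
bobbin0 [([316.1, 266.5], 0.85, [433.0, -137.0]), ([372.3, 115.0], 0.8, [469.0, 63.0])]
```

View pics/w9.png

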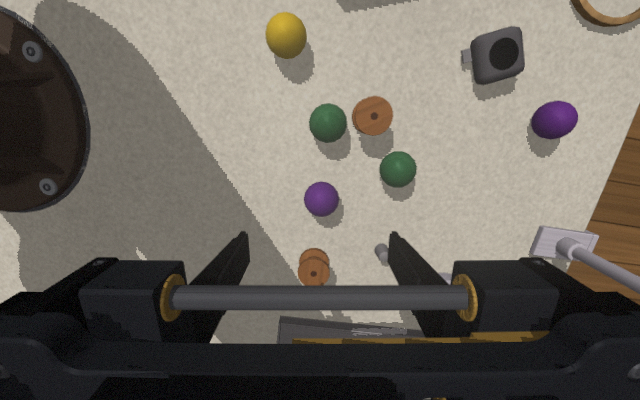

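The bobbin was knocked: it is now at (373,116), next to glass A at (329,123). Glass B, at (398,170), is free, so I take it first.

```bash
python3 - <<'E'
from h import *
print(to([513,6,12],8.5))
import cv2
im=cv2.imread('pics/w9.png'); print(cv2.cvtColor(im,cv2.COLOR_BGR2HSV)[170,398])
E
```

```text
[0.3232, -0.0756, 0.5926, -0.0, 0.0, -0.0011]
[ 64  84 106]
```

>>> send_rows:
  moves:
    - [[0.323,-0.0756,0.05,0,0,0],[0.323,-0.0756,0.15,0,0,0],[0.323,-0.0756,0.25,0,0,0],[0.323,-0.0756,0.33,0,0,0],[0.323,-0.0756,0.41,0,0,0],[0.323,-0.0756,0.48,0,0,0],[0.323,-0.0756,0.53,0,0,0],[0.323,-0.0756,0.57,0,0,0],[0.323,-0.0756,0.59,0,0,0],[0.323,-0.0756,0.592,0,0,0],[0.323,-0.0756,0.592,0,0,0]]

```text
t: 16.3
eef_pos: [512.9, 6.7, 12.4]
tcp_rot: [-3.141, 0.0, 0.148]
ft_force: [0.3, 0.6, 0.3]
opening: 1.0
```

>>> send_rows:
  moves:
    - [[0,0,0,0,0,0],[0,0,0,0,0,0],[0,0,0,0,0,0],[0,0,0,0,0,0],[0,0,0,0,0,0],[0,0,0,0,0,0],[0,0,0,0,0,0],[0,0,0,0,0,0],[0,0,0,0,0,0],[0,0,0,0,0,0],[0,0,0,0,0,0],[0,0,0,0,0,0]]
  grip: 1

```text
t: 17.3
eef_pos: [512.7, 7.1, 12.3]
tcp_rot: [-3.141, 0.0, 0.148]
ft_force: [-0.1, 0.8, 1.2]
opening: 0.444
```

>>> send_rows:
  moves:
    - [[0,0,-0.03,0,0,0],[0,0,-0.1,0,0,0],[0,0,-0.2,0,0,0],[0,0,-0.3,0,0,0],[0,0,-0.4,0,0,0],[0,0,-0.5,0,0,0],[0,0,-0.5,0,0,0],[0,0,-0.5,0,0,0]]

```text
t: 17.97
eef_pos: [513.1, 7.1, 164.0]
tcp_rot: [3.141, -0.003, 0.148]
ft_force: [0.7, 0.0, -2.4]
opening: 0.448
```

```bash
python3 - <<'E'
from h import *
s=env.state(); print(s['eef_pos'],s['ft_force'],s['opening'])
c=cam('top')
o=env.outline_of('top','pail')
for d in o[:2]:
    r=d['region'].astype(np.uint8); ct=max(cv2.findContours(r,0,2)[0],key=cv2.contourArea); print(d['confidence'],cv2.boundingRect(ct)); 
w=cam('top')['image']; save('t10',w)
m=cv2.resize(w[190:310,380:500],(600,600),interpolation=2); save('t10c',m)
E
```

```text
[513.14114916   7.08731512 164.02098435] [ 0.67925382  0.00694555 -2.4382046 ] 0.4478831366583232
0.6 (415, 199, 63, 66)
0.56 (420, 251, 53, 15)
```

View pics/t10c.png

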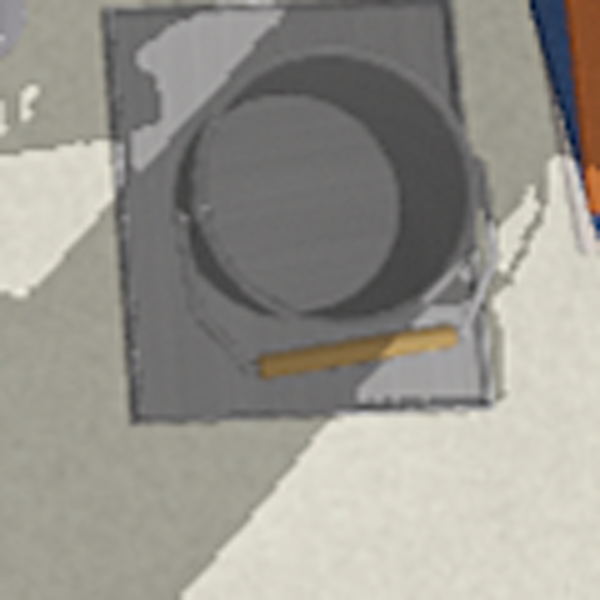

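```bash
python3 - <<'E'
from h import *
c=cam('top')
a=onz(c,(445.2,226.6),88);b=onz(c,(439.2,230.6),7); print(a,b)
u=np.array([-np.sin(.148),np.cos(.148),0])
m=(a+b)/2
for sgn in (1,-1):
    t=m+sgn*27*u; t[2]=164; print(t,to(t,8.5))
E
```

```text
[ 513.29951389 -325.91748272   88.        ] [ 511.55024539 -334.96490413    7.        ]
[ 508.44345173 -303.73635806  164.        ] [-0.1654, 1.0231, -0.0096, -0.0004, 0.0013, -0.0]
[ 516.40630754 -357.14602879  164.        ] [-0.1654, 1.2031, -0.0097, -0.0004, 0.0013, -0.0]
```

```bash
python3 - <<'E'
from h import *
c=cam('wrist')
T=np.eye(4);T[:3,:3]=R.from_euler('xyz',[3.136,-.005,.148]).as_matrix();T[:3,3]=[465.46,-308.78,235.9]
c['T']=T@np.array(c['mount'])
# rim/floor as circles of hypothesised centre -> w8 crop pixels
for nm,cen,r,z in [('rim -326',(513,-326),74.5,88),('rim -331',(512,-331),74.5,88),('rim -335',(512,-335),74.5,88),('floor -331',(512,-331),60,7),('floor -335',(512,-335),60,7)]:
    o=[]
    for a in np.radians(np.arange(0,360,2)):
        u=proj(c,(cen[0]+r*np.cos(a),cen[1]+r*np.sin(a),z)); o.append(((u[0]-160)*1.25,(u[1]-80)*1.25))
    o=np.array(o); print(nm,'L %.0f R %.0f top %.0f bot %.0f'%(o[:,0].min(),o[:,0].max(),o[:,1].min(),o[:,1].max()))
E
```

```text
rim -326 L 165 R 323 top 84 bot 235
rim -331 L 163 R 321 top 90 bot 239
rim -335 L 163 R 320 top 94 bot 243
floor -331 L 182 R 285 top 94 bot 194
floor -335 L 181 R 284 top 98 bot 197
```

Checked against the wrist view w8, the pail is level and centred at about (512,-335).

>>> send_rows:
  moves:
    - [[-0.03,0.1,0,0,0,0],[-0.05,0.2,0,0,0,0],[-0.07,0.3,0,0,0,0],[-0.08,0.4,0,0,0,0],[-0.1,0.5,0,0,0,0],[-0.11,0.6,0,0,0,0],[-0.13,0.7,0,0,0,0],[-0.14,0.8,0,0,0,0],[-0.15,0.9,0,0,0,0],[-0.165,0.96,0,0,0,0],[-0.165,1,0,0,0,0],[-0.165,1,0,0,0,0]]

```text
t: 19.22
eef_pos: [508.0, -298.7, 161.2]
tcp_rot: [-3.141, 0.001, 0.146]
ft_force: [-0.1, 0.1, -0.8]
opening: 0.448
```

```bash
python3 - <<'E'
from h import *
s=env.state(); print(s['eef_pos'],s['opening'])
print(to([508,-307.5,24],8.5))
E
```

```text
[ 508.03505799 -298.67619967  161.23625352] 0.4479054274643316
[-0.0041, 0.0294, 0.4574, -0.0004, 0.0005, -0.0013]
```

>>> send_rows:
  moves:
    - [[-0.004,0.029,0,0,0,0],[-0.004,0.029,0.06,0,0,0],[-0.004,0.029,0.12,0,0,0],[-0.004,0.029,0.18,0,0,0],[-0.004,0.029,0.24,0,0,0],[-0.004,0.029,0.3,0,0,0],[-0.004,0.029,0.35,0,0,0],[-0.004,0.029,0.4,0,0,0],[-0.004,0.029,0.43,0,0,0],[-0.004,0.029,0.45,0,0,0],[-0.004,0.029,0.457,0,0,0],[-0.004,0.029,0.457,0,0,0]]

```text
t: 20.22
eef_pos: [508.4, -305.4, 25.1]
tcp_rot: [-3.141, 0.0, 0.149]
ft_force: [-1.1, 0.4, -0.6]
opening: 0.447
```

>>> send_rows:
  moves:
    - [[0,0,0,0,0,0],[0,0,0,0,0,0],[0,0,0,0,0,0],[0,0,0,0,0,0],[0,0,0,0,0,0],[0,0,0,0,0,0]]
  grip: -0.22

```text
t: 20.72
eef_pos: [508.3, -305.7, 25.4]
tcp_rot: [3.141, -0.0, 0.148]
ft_force: [-0.7, 1.2, -0.7]
opening: 0.608
```

>>> send_rows:
  moves:
    - [[0,0,-0.06,0,0,0],[0,0,-0.12,0,0,0],[0,0,-0.2,0,0,0],[0,0,-0.3,0,0,0],[0,0,-0.4,0,0,0],[0,0,-0.5,0,0,0],[0,0,-0.6,0,0,0],[0,0,-0.6,0,0,0]]

```text
t: 21.38
eef_pos: [509.7, -306.7, 211.0]
tcp_rot: [3.136, -0.006, 0.148]
ft_force: [-0.2, -0.1, -0.2]
opening: 0.61
```

```bash
python3 - <<'E'
from h import *
s=env.state(); print(s['eef_pos'],s['opening'],s['ft_force'])
c=cam('wrist'); save('w11',c['image'])
print([(np.round(d['xy'],1).tolist(),round(d['confidence'],2),onz(c,d['xy'],25)[:2].round().tolist()) for d in env.look_for('wrist','glass0')])
c=cam('top'); print([(np.round(d['xy'],1).tolist(),round(d['confidence'],2),onz(c,d['xy'],34)[:2].round().tolist()) for d in env.look_for('top','bobbin0')])
print('glass',[(np.round(d['xy'],1).tolist(),round(d['confidence'],2),onz(c,d['xy'],18)[:2].round().tolist()) for d in env.look_for('top','glass0')])
print(to([422,-30,190],8.5))
E
```

```text
[ 509.71970819 -306.7473151   210.96914668] 0.6098427607340814 [-0.22613979 -0.14398556 -0.24244406]
[([318.2, 185.6], 0.69, [511.0, -308.0])]
[([295.4, 250.1], 0.74, [462.0, 61.0]), ([372.9, 262.5], 0.73, [426.0, -144.0])]
glass [([268.0, 290.5], 0.72, [358.0, 135.0]), ([430.0, 232.5], 0.71, [506.0, -306.0]), ([285.2, 169.2], 0.64, [689.0, 89.0]), ([299.6, 266.4], 0.51, [420.0, 51.0]), ([334.2, 260.1], 0.47, [435.0, -42.0])]
[-0.1471, -0.9501, 0.0481, -0.001, 0.0009, -0.0]
```

```bash
python3 - <<'E'
from h import *
print(to([435,-25,190],-75)); print(to([421.5,49,12],-75,base=[435,-25,190,-75])); print(env.state()['joints'])
E
```

```text
[-0.1018, -0.9602, 0.0481, -0.0002, 0.0015, 0.9278]
[-0.2499, -0.0204, 0.5933, 0.0, 0.0, 0.0]
[-6.52982166e-01  4.64812579e-01  1.66178726e+00  1.27635800e-04
  1.01712100e+00 -8.01361802e-01]
```

>>> send_rows:
  moves:
    - [[-0.1,-0.96,0.048,0,0,0.927],[-0.1,-0.96,0.048,0,0,0.927],[-0.1,-0.96,0.048,0,0,0.927],[-0.1,-0.96,0.048,0,0,0.927],[-0.1,-0.96,0.048,0,0,0.927],[-0.1,-0.96,0.048,0,0,0.927],[-0.1,-0.96,0.048,0,0,0.927],[-0.1,-0.96,0.048,0,0,0.927],[-0.1,-0.96,0.048,0,0,0.927],[-0.1,-0.96,0.048,0,0,0.927],[-0.1,-0.96,0.048,0,0,0.927],[-0.1,-0.96,0.048,0,0,0.927]]
  grip: -0.44

```text
t: 22.63
eef_pos: [435.6, -25.0, 189.8]
tcp_rot: [3.14, 0.001, -1.314]
ft_force: [-0.3, -1.0, -0.2]
opening: 0.721
```

```bash
python3 - <<'E'
from h import *
s=env.state(); print(s['eef_pos'],s['tcp_rot'])
c=cam('wrist'); save('w12',c['image'])
for t,z in (('glass0',18),('bobbin0',34)): print([(np.round(d['xy'],1).tolist(),round(d['confidence'],2),onz(c,d['xy'],z)[:2].round().tolist()) for d in env.look_for('wrist',t)])
print(to([421.5,49,12],-75))
E
```

```text
[435.56556077 -25.0257817  189.83245453] [ 3.13980615e+00  9.87959357e-04 -1.31368744e+00]
[([331.4, 198.9], 0.94, [427.0, -45.0]), ([184.0, 215.5], 0.85, [358.0, 131.0]), ([257.1, 185.6], 0.78, [420.0, 48.0]), ([569.0, 195.7], 0.59, [508.0, -336.0])]
[([250.5, 143.3], 0.73, [470.0, 62.0]), ([404.9, 215.1], 0.57, [434.0, -135.0])]
[-0.2508, -0.0202, 0.5937, 0.0009, 0.0005, 0.0027]
```

>>> send_rows:
  moves:
    - [[-0.1,-0.019,0.05,0,0,0],[-0.2,-0.019,0.13,0,0,0],[-0.25,-0.019,0.22,0,0,0],[-0.25,-0.019,0.31,0,0,0],[-0.25,-0.019,0.4,0,0,0],[-0.25,-0.019,0.48,0,0,0],[-0.25,-0.019,0.54,0,0,0],[-0.25,-0.019,0.58,0,0,0],[-0.25,-0.019,0.593,0,0,0],[-0.25,-0.019,0.593,0,0,0],[-0.25,-0.019,0.593,0,0,0]]

```text
t: 23.7
eef_pos: [422.0, 48.6, 13.1]
tcp_rot: [3.141, 0.0, -1.306]
ft_force: [0.2, -0.4, -0.1]
opening: 0.72
```

>>> send_rows:
  moves:
    - [[0,0,0,0,0,0],[0,0,0,0,0,0],[0,0,0,0,0,0],[0,0,0,0,0,0],[0,0,0,0,0,0],[0,0,0,0,0,0],[0,0,0,0,0,0],[0,0,0,0,0,0]]
  grip: 1

```text
t: 24.37
eef_pos: [422.2, 48.6, 13.3]
tcp_rot: [-3.141, -0.0, -1.308]
ft_force: [-1.0, 0.4, 6.7]
opening: 0.444
```

>>> send_rows:
  moves:
    - [[0,0,-0.03,0,0,0],[0,0,-0.1,0,0,0],[0,0,-0.2,0,0,0],[0,0,-0.3,0,0,0],[0,0,-0.4,0,0,0],[0,0,-0.5,0,0,0],[0,0,-0.5,0,0,0],[0,0,-0.5,0,0,0]]

```text
t: 25.03
eef_pos: [422.2, 48.6, 164.4]
tcp_rot: [-3.138, -0.001, -1.308]
ft_force: [0.1, -0.8, -2.1]
opening: 0.447
```

```bash
python3 - <<'E'
from h import *
s=env.state(); print(s['eef_pos'],s['opening'],s['ft_force'])
u=np.array([-np.sin(.148),np.cos(.148)]); p=np.array([512,-334.5])-28*u
w=[470,-160,164]
print(p,to(w,8.5),to([*p,164],8.5,base=[*w,8.5]))
E
```

```text
[422.23533187  48.63184894 164.42756351] 0.4471155082327808 [ 0.05619434 -0.77691152 -2.10693737]
[ 516.1288882  -362.19390334] [0.7129, 0.0271, 0.002, -0.0013, -0.002, -0.9269] [0.0525, 0.6893, 0.0, 0.0, 0.0, 0.0]
```

>>> send_rows:
  moves:
    - [[0.713,0.027,0,0,0,-0.927],[0.713,0.027,0,0,0,-0.927],[0.713,0.027,0,0,0,-0.927],[0.713,0.027,0,0,0,-0.927],[0.713,0.027,0,0,0,-0.927],[0.713,0.027,0,0,0,-0.927],[0.713,0.027,0,0,0,-0.927],[0.713,0.027,0,0,0,-0.927],[0.713,0.027,0,0,0,-0.927],[0.713,0.027,0,0,0,-0.927],[0.713,0.027,0,0,0,-0.927],[0.713,0.027,0,0,0,-0.927]]

```text
t: 26.03
eef_pos: [469.1, -159.8, 161.4]
tcp_rot: [-3.14, 0.002, 0.121]
ft_force: [-0.7, 0.6, -1.4]
opening: 0.444
```

>>> send_rows:
  moves:
    - [[0.01,0.1,0,0,0,0],[0.02,0.2,0,0,0,0],[0.025,0.3,0,0,0,0],[0.03,0.4,0,0,0,0],[0.04,0.5,0,0,0,0],[0.045,0.6,0,0,0,0],[0.05,0.66,0,0,0,0],[0.0525,0.689,0,0,0,0],[0.0525,0.689,0,0,0,0],[0.0525,0.689,0,0,0,0]]

```text
t: 26.87
eef_pos: [508.6, -362.7, 161.7]
tcp_rot: [-3.14, 0.001, 0.115]
ft_force: [0.4, 0.4, -0.5]
opening: 0.445
```

```bash
python3 - <<'E'
from h import *
s=env.state(); print(s['eef_pos'],s['tcp_rot'],s['opening'])
c=cam('wrist'); save('w13',c['image'][60:360,140:500])
print([(np.round(d['xy'],1).tolist(),round(d['confidence'],2),onz(c,d['xy'],25)[:2].round().tolist()) for d in env.look_for('wrist','glass0')])
print(to([516,-362,25],8.5))
E
```

```text
[ 508.62721608 -362.68615985  161.69701934] [-3.13961911e+00  1.43710043e-03  1.14908759e-01] 0.44538018674195873
[([324.4, 143.3], 0.95, [508.0, -305.0]), ([320.1, 256.5], 0.6, [519.0, -437.0])]
[0.0239, 0.0027, 0.4581, -0.0008, 0.0005, -0.0206]
```

View pics/w13.png

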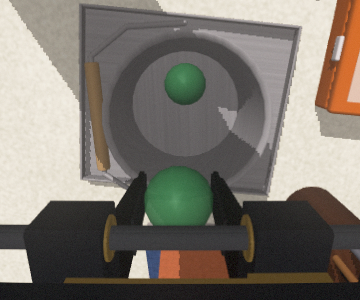

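Glass B stands in the pail at crop px (185,84), with free space below it for the second one.

>>> send_rows:
  moves:
    - [[0.02,0.002,0,0,0,-0.02],[0.02,0.002,0.06,0,0,-0.02],[0.02,0.002,0.12,0,0,-0.02],[0.02,0.002,0.18,0,0,-0.02],[0.02,0.002,0.24,0,0,-0.02],[0.02,0.002,0.3,0,0,-0.02],[0.02,0.002,0.35,0,0,-0.02],[0.02,0.002,0.4,0,0,-0.02],[0.02,0.002,0.43,0,0,-0.02],[0.02,0.002,0.45,0,0,-0.02],[0.02,0.002,0.457,0,0,-0.02],[0.02,0.002,0.457,0,0,-0.02]]

```text
t: 27.97
eef_pos: [515.4, -363.3, 25.8]
tcp_rot: [-3.141, -0.0, 0.147]
ft_force: [-0.1, -0.6, -0.6]
opening: 0.446
```

>>> send_rows:
  moves:
    - [[0,0,0,0,0,0],[0,0,0,0,0,0],[0,0,0,0,0,0],[0,0,0,0,0,0],[0,0,0,0,0,0],[0,0,0,0,0,0]]
  grip: -0.22

```text
t: 28.47
eef_pos: [515.3, -363.6, 26.0]
tcp_rot: [3.141, -0.0, 0.147]
ft_force: [0.0, -0.2, -0.4]
opening: 0.609
```

>>> send_rows:
  moves:
    - [[0,0,-0.06,0,0,0],[0,0,-0.12,0,0,0],[0,0,-0.2,0,0,0],[0,0,-0.3,0,0,0],[0,0,-0.4,0,0,0],[0,0,-0.5,0,0,0],[0,0,-0.6,0,0,0],[0,0,-0.6,0,0,0]]

```text
t: 29.13
eef_pos: [516.7, -364.6, 211.9]
tcp_rot: [3.135, -0.006, 0.147]
ft_force: [1.1, -0.2, 0.9]
opening: 0.613
```

```bash
python3 - <<'E'
from h import *
s=env.state(); print(s['eef_pos'],s['opening'],s['ft_force'])
c=cam('wrist'); save('w14',c['image'])
print([(np.round(d['xy'],1).tolist(),round(d['confidence'],2),onz(c,d['xy'],25)[:2].round().tolist()) for d in env.look_for('wrist','glass0')])
print('bob near',[(np.round(d['xy'],1).tolist(),round(d['confidence'],2),onz(c,d['xy'],34)[:2].round().tolist()) for d in env.look_for('wrist','bobbin0')])
print(to([440,-180,150],8.5))
E
```

```text
[ 516.67098349 -364.64901792  211.87694088] 0.6127883861225272 [ 1.10459595 -0.24812388  0.8534207 ]
[([316.9, 185.3], 0.89, [516.0, -366.0])]
bob near []
[-0.158, -0.6409, 0.185, -0.0001, 0.0001, -0.0011]
```

Both glasses are in the pail, at y of about -305 and -364. Now I fit the deck pose from the earlier pictures and go to the second bobbin.

```bash
cat > deck.py <<'E'
from h import *
from scipy.optimize import minimize
def DR(psi):
    a=np.radians(14); x=np.array([np.cos(a)*np.cos(psi),np.cos(a)*np.sin(psi),-np.sin(a)]); y=np.array([-np.sin(psi),np.cos(psi),0]); return np.stack([x,y,np.cross(x,y)],1)
L=[((-95,-108,0),(-95,108,0)),((95,-108,0),(95,108,0)),((95,-108,28),(95,108,28)),((-95,110,22),(93,110,22)),((-95,-110,22),(93,-110,22)),((-95,-110,0),(95,-110,0)),((-95,110,0),(95,110,0))]
def pts(p):
    M=DR(p[2]); o=np.array([p[0],p[1],38])
    return [np.array([o+M@(np.array(a)+(np.array(b)-a)*t) for t in np.linspace(0,1,40)]) for a,b in L]
def pj(c,P):
    q=(np.linalg.inv(c['T'])@np.c_[P,np.ones(len(P))].T).T; return cv2.projectPoints(np.ascontiguousarray(q[:,:3]*[1,-1,-1]),np.zeros(3),np.zeros(3),c['mtx'],c['distortion'])[0][:,0]
E
python3 - <<'E'
from deck import *
s=env.state(); w=cam('wrist'); T=np.eye(4);T[:3,:3]=R.from_euler('xyz',[-3.14147974,.000747,.148136]).as_matrix();T[:3,3]=[439.635,300.136,399.483]
w['T']=T@np.array(w['mount']); w['image']=cv2.imread('pics/w1.png')
t=cam('top'); t['image']=cv2.imread('pics/top0.png'); sc=cam('scene'); sc['image']=cv2.imread('pics/scene0.png')
cs=[w,t,sc]
for c in cs:
    g=cv2.GaussianBlur(cv2.cvtColor(c['image'],cv2.COLOR_BGR2GRAY).astype(np.float32),(0,0),1.2)
    c['g']=np.minimum(np.hypot(cv2.Sobel(g,5,1,0),cv2.Sobel(g,5,0,1)),80)
def cost(p,use):
    P=pts(p); return -sum(cv2.remap(c['g'],pj(c,np.vstack(P)).astype(np.float32).reshape(-1,1,2),None,1).mean() for c in use)
for use in ([w],[t],[w,t],[w,t,sc]):
    best=min(((cost((x,y,a),use),(x,y,a)) for x in range(445,482,4) for y in range(344,374,4) for a in (.03,.06,.09)))
    r=minimize(cost,best[1],(use,),method='Nelder-Mead',options=dict(initial_simplex=np.array(best[1])+np.array([[0,0,0],[3,0,0],[0,3,0],[0,0,.02]]))); print(r.x.round(3),r.fun)
im=w['image'].copy(); im=cv2.resize(im[40:220,260:420],None,fx=3.5,fy=3.5)
for P in pts(r.x):
    u=((pj(w,P)-[260,40])*3.5); cv2.polylines(im,[u.astype(np.int32).reshape(-1,1,2)],False,(0,0,255),1)
cv2.imwrite('pics/fit.png',im[:600])
E
```

```text
[4.56626e+02 3.64740e+02 7.10000e-02] -56.65961837768555
[4.57630e+02 3.57459e+02 6.30000e-02] -64.79351043701172
[4.57173e+02 3.57924e+02 7.10000e-02] -121.25892639160156
[4.56899e+02 3.57735e+02 7.10000e-02] -176.4451904296875
```

View pics/fit.png

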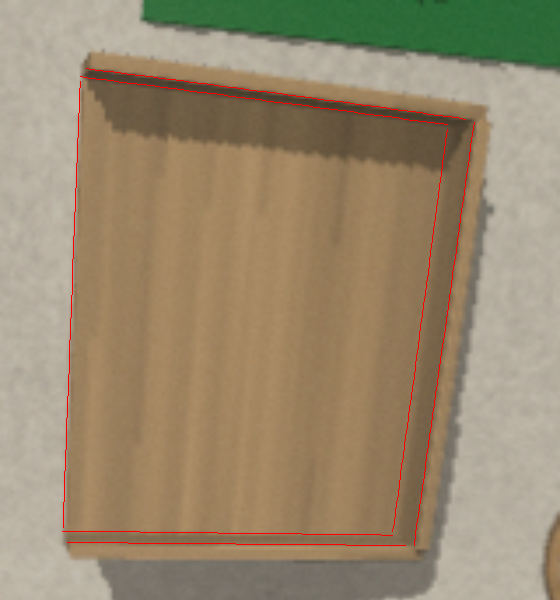

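>>> send_rows:
  moves:
    - [[-0.158,-0.641,0.185,0,0,0],[-0.158,-0.641,0.185,0,0,0],[-0.158,-0.641,0.185,0,0,0],[-0.158,-0.641,0.185,0,0,0],[-0.158,-0.641,0.185,0,0,0],[-0.158,-0.641,0.185,0,0,0],[-0.158,-0.641,0.185,0,0,0],[-0.158,-0.641,0.185,0,0,0]]
  grip: -1

```text
t: 30.1
eef_pos: [440.7, -180.4, 150.1]
tcp_rot: [3.142, -0.0, 0.147]
ft_force: [0.8, -0.6, -0.2]
opening: 0.997
```

The deck fit overlays well: centre (457,358), yaw 0.071. One picture is left. Now the second bobbin.

```bash
python3 - <<'E'
from deck import *
c=cam('wrist')
for n in ('bobbin0',):
    for d in env.outline_of('wrist',n):
        ys,xs=np.nonzero(d['region']); print(np.round(d['xy'],1),round(d['confidence'],2),onz(c,d['xy'],17)[:2].round(1),len(xs))
Y=94.1
print(to([440.7,-180.4,150.1],Y))
E
```

```text
[314.4 157.3] 0.63 [ 430.6 -138.9] 1405
[-0.0001, -0.0022, 0.0003, 0.0003, -0.0001, -0.9527]
```

>>> send_rows:
  moves:
    - [[-0.012,-0.143,0,0,0,-0.953],[-0.012,-0.143,0,0,0,-0.953],[-0.012,-0.143,0,0,0,-0.953],[-0.012,-0.143,0,0,0,-0.953],[-0.012,-0.143,0,0,0,-0.953],[-0.012,-0.143,0,0,0,-0.953],[-0.012,-0.143,0,0,0,-0.953],[-0.012,-0.143,0,0,0,-0.953],[-0.012,-0.143,0,0,0,-0.953],[-0.012,-0.143,0,0,0,-0.953],[-0.012,-0.143,0,0,0,-0.953],[-0.012,-0.143,0,0,0,-0.953]]

```text
t: 31.2
eef_pos: [430.9, -139.2, 150.2]
tcp_rot: [3.141, 0.0, 1.649]
ft_force: [0.5, -0.1, -0.3]
opening: 1.003
```

```bash
python3 - <<'E'
from deck import *
s=env.state(); print(s['eef_pos'],s['tcp_rot'])
print(to([430.8,-138.5,11],94.1))
E
```

```text
[ 430.87928251 -139.21038942  150.24580385] [3.14119411e+00 1.46645093e-04 1.64853613e+00]
[0.0024, -0.0003, 0.4642, 0.0003, 0.0001, 0.0039]
```

>>> send_rows:
  moves:
    - [[0.002,0,0.07,0,0,0],[0.002,0,0.15,0,0,0],[0.002,0,0.24,0,0,0],[0.002,0,0.33,0,0,0],[0.002,0,0.4,0,0,0],[0.002,0,0.44,0,0,0],[0.002,0,0.46,0,0,0],[0.002,0,0.464,0,0,0],[0.002,0,0.464,0,0,0]]

```text
t: 31.95
eef_pos: [430.6, -138.1, 11.1]
tcp_rot: [3.142, -0.0, 1.643]
ft_force: [-0.0, 0.1, 0.2]
opening: 0.999
```

>>> send_rows:
  moves:
    - [[0,0,0,0,0,0],[0,0,0,0,0,0],[0,0,0,0,0,0],[0,0,0,0,0,0],[0,0,0,0,0,0],[0,0,0,0,0,0],[0,0,0,0,0,0],[0,0,0,0,0,0],[0,0,0,0,0,0],[0,0,0,0,0,0],[0,0,0,0,0,0],[0,0,0,0,0,0]]
  grip: 1

```text
t: 32.95
eef_pos: [430.4, -137.6, 11.1]
tcp_rot: [3.142, -0.0, 1.644]
ft_force: [0.1, -0.3, 0.7]
opening: 0.432
```

>>> send_rows:
  moves:
    - [[0,0,-0.03,0,0,0],[0,0,-0.1,0,0,0],[0,0,-0.2,0,0,0],[0,0,-0.3,0,0,0],[0,0,-0.4,0,0,0],[0,0,-0.5,0,0,0],[0,0,-0.5,0,0,0],[0,0,-0.5,0,0,0]]

```text
t: 33.62
eef_pos: [430.7, -137.8, 162.7]
tcp_rot: [3.138, 0.002, 1.644]
ft_force: [-0.7, 0.7, -1.2]
opening: 0.427
```

```bash
cat >> deck.py <<'E'
def dpose(x,y,z):
    """world TCP pos, tool rotation for deck coords of TCP"""
    M=DR(0.071); return np.array([457,357.8,38])+M@np.array([x,y,z]), R.from_matrix(np.stack([M[:,1],M[:,0],-M[:,2]],1))
def tod(x,y,z):
    s=env.state(); Rm=R.from_euler('xyz',s['tcp_rot']); p,Rt=dpose(x,y,z)
    return np.r_[Rm.inv().apply(p-s['eef_pos'])/300,(Rm.inv()*Rt).as_rotvec()/(np.pi/2)].round(4).tolist()
E
python3 - <<'E'
from deck import *
s=env.state(); print(s['eef_pos'],s['tcp_rot'],s['opening'])
for v in [(-10,-50,110)]: print(tod(*v),dpose(*v)[0])
E
```

```text
[ 430.69493822 -137.78576627  162.74779559] [3.13841987e+00 1.76569720e-03 1.64362745e+00] 0.4272140611267306
[1.4745, 0.2636, 0.0502, 0.1576, 0.0013, 0.001] [477.41286956 309.12546374 147.15174885]
```

>>> send_rows:
  moves:
    - [[0.9,0.15,0,0,0,0],[0.9,0.15,0,0,0,0],[0.9,0.15,0,0,0,0],[0.9,0.15,0,0,0,0],[0.9,0.15,0,0,0,0],[0.9,0.15,0,0,0,0],[0.9,0.15,0,0,0,0],[0.9,0.15,0,0,0,0],[0.9,0.15,0,0,0,0],[0.9,0.15,0,0,0,0]]

```text
t: 34.45
eef_pos: [455.0, 134.5, 160.2]
tcp_rot: [-3.14, 0.0, 1.644]
ft_force: [0.1, -0.4, 0.1]
opening: 0.43
```

```bash
python3 - <<'E'
from deck import *
s=env.state(); print(s['eef_pos'],s['tcp_rot'],s['opening'])
print(tod(55,-45,90),tod(55,-45,13))
E
```

```text
[455.02290914 134.48683422 160.24817706] [-3.13966714e+00  2.14136749e-04  1.64393143e+00] 0.4300730605327121
[0.5914, 0.3114, 0.16, 0.1543, 0.0003, 0.0013] [0.5916, 0.2498, 0.4092, 0.1543, 0.0003, 0.0013]
```

>>> send_rows:
  moves:
    - [[0.59,0.311,0.16,0.154,0,0.001],[0.59,0.311,0.16,0.154,0,0.001],[0.59,0.311,0.16,0.154,0,0.001],[0.59,0.311,0.16,0.154,0,0.001],[0.59,0.311,0.16,0.154,0,0.001],[0.59,0.311,0.16,0.154,0,0.001],[0.59,0.311,0.16,0.154,0,0.001],[0.59,0.311,0.16,0.154,0,0.001],[0.59,0.311,0.16,0.154,0,0.001]]

```text
t: 35.2
eef_pos: [535.9, 316.5, 113.4]
tcp_rot: [-2.899, 0.0, 1.64]
ft_force: [-0.9, -0.4, -1.7]
opening: 0.428
```

```bash
python3 - <<'E'
from deck import *
s=env.state(); print(s['eef_pos'],s['tcp_rot'],s['opening'],s['ft_force'])
print(tod(55,-45,14))
E
```

```text
[535.86043103 316.47255286 113.40827975] [-2.89941404e+00  3.45471459e-04  1.64013789e+00] 0.4283227966073718 [-0.85815287 -0.36826828 -1.73927632]
[0.006, -0.0014, 0.2583, 0.0014, -0.0, -0.0011]
```

>>> send_rows:
  moves:
    - [[0.006,-0.001,0.06,0,0,0],[0.006,-0.001,0.12,0,0,0],[0.006,-0.001,0.17,0,0,0],[0.006,-0.001,0.21,0,0,0],[0.006,-0.001,0.24,0,0,0],[0.006,-0.001,0.258,0,0,0],[0.006,-0.001,0.258,0,0,0]]

```text
t: 35.78
eef_pos: [516.6, 317.9, 37.7]
tcp_rot: [-2.899, 0.0, 1.641]
ft_force: [0.8, -0.1, -1.2]
opening: 0.43
```

>>> send_rows:
  moves:
    - [[0,0,0.003,0,0,0],[0,0,0.007,0,0,0],[0,0,0.007,0,0,0]]

```text
t: 36.03
eef_pos: [516.7, 318.6, 36.4]
tcp_rot: [-2.901, -0.0, 1.642]
ft_force: [-0.4, 0.4, 0.6]
opening: 0.427
```

```bash
python3 - <<'E'
from deck import *
s=env.state(); print(s['ft_force'], DR(.071).T@(np.array(s['eef_pos'])-[457,357.8,38]), DR(.071).T@s['ft_force'])
E
```

```text
[-0.35653326  0.35373516  0.55431868] [ 55.42965372 -43.29335227  12.22238416] [-0.45482424  0.37813654  0.45788797]
```

>>> send_rows:
  moves:
    - [[0,0.02,0,0,0,0],[0,0.04,0,0,0,0],[0,0.05,0,0,0,0],[0,0.052,0,0,0,0],[0,0.052,0,0,0,0]]

```text
t: 36.45
eef_pos: [531.8, 319.7, 32.1]
tcp_rot: [-2.9, 0.0, 1.642]
ft_force: [0.6, 0.2, 0.0]
opening: 0.426
```

>>> send_rows:
  moves:
    - [[0,0.005,0,0,0,0],[0,0.01,0,0,0,0],[0,0.01,0,0,0,0]]

```text
t: 36.7
eef_pos: [534.6, 320.0, 31.5]
tcp_rot: [-2.9, 0.0, 1.642]
ft_force: [0.0, 0.1, -0.7]
opening: 0.428
```

>>> send_rows:
  moves:
    - [[0,0.005,0,0,0,0],[0,0.007,0,0,0,0],[0,0.007,0,0,0,0]]

```text
t: 36.95
eef_pos: [535.8, 320.0, 31.2]
tcp_rot: [-2.898, 0.0, 1.642]
ft_force: [-4.7, -0.4, 4.7]
opening: 0.429
```

```bash
python3 - <<'E'
from deck import *
s=env.state(); print(s['ft_force'], DR(.071).T@(np.array(s['eef_pos'])-[457,357.8,38]), DR(.071).T@s['ft_force'])
E
```

```text
[-4.65374755 -0.39149356  4.73037867] [ 75.33959824 -43.27076699  11.74763009] [-5.6754647  -0.06036867  3.46014046]
```

It touches the stop at deck x of about 75. Seat it and release.

>>> send_rows:
  moves:
    - [[0,0,0.003,0,0,0],[0,0,0.003,0,0,0]]

```text
t: 37.12
eef_pos: [535.8, 320.1, 30.7]
tcp_rot: [-2.899, 0.0, 1.642]
ft_force: [-4.9, -1.1, 5.9]
opening: 0.428
```

>>> send_rows:
  moves:
    - [[0,0,0,0,0,0],[0,0,0,0,0,0],[0,0,0,0,0,0],[0,0,0,0,0,0],[0,0,0,0,0,0],[0,0,0,0,0,0]]
  grip: -0.2

```text
t: 37.62
eef_pos: [536.4, 320.0, 30.1]
tcp_rot: [-2.9, 0.0, 1.642]
ft_force: [0.2, -0.3, -0.7]
opening: 0.601
```

>>> send_rows:
  moves:
    - [[0,0,-0.04,0,0,0],[0,0,-0.1,0,0,0],[0,0,-0.18,0,0,0],[0,0,-0.27,0,0,0],[0,0,-0.36,0,0,0],[0,0,-0.4,0,0,0],[0,0,-0.4,0,0,0]]

```text
t: 38.2
eef_pos: [566.6, 322.5, 150.6]
tcp_rot: [-2.905, -0.002, 1.642]
ft_force: [0.5, 0.1, 0.6]
opening: 0.6
```

```bash
python3 - <<'E'
from deck import *
s=env.state(); print(s['eef_pos'])
c=cam('wrist'); save('w16',c['image']); M=DR(.071); o=np.array([457,357.8,38])
for d in env.outline_of('wrist','bobbin0'):
    # intersect ray with plane deck z=17
    p,dr=ray(c,d['xy']); p=M.T@(p-o); dr=M.T@dr; print(round(d['confidence'],2),d['xy'],(p+dr*(17-p[2])/dr[2]).round(1),d['region'].sum())
c=cam('top'); print([(np.round(d['xy'],1).tolist(),round(d['confidence'],2),onz(c,d['xy'],17)[:2].round().tolist()) for d in env.look_for('top','bobbin0')])
w=[466,63,190]
print(to(w,94.1))
E
```

```text
[566.62823908 322.52717089 150.56719166]
0.88 [318.3, 198.9] [ 75.5 -43.5  17. ] 1548
0.8 [90.2, 118.2] [  -7.  -266.5   17. ] 1915
0.47 [306.5, 322.8] [233.  -57.9  17. ] 232
[([199.6, 224.9], 0.82, [536.0, 321.0]), ([293.2, 249.4], 0.5, [465.0, 68.0])]
[-0.8376, -0.4121, -0.0493, -0.1551, 0.0004, -0.0003]
```

>>> send_rows:
  moves:
    - [[-0.838,-0.412,-0.05,-0.155,0,0],[-0.838,-0.412,-0.05,-0.155,0,0],[-0.838,-0.412,-0.05,-0.155,0,0],[-0.838,-0.412,-0.05,-0.155,0,0],[-0.838,-0.412,-0.05,-0.155,0,0],[-0.838,-0.412,-0.05,-0.155,0,0],[-0.838,-0.412,-0.05,-0.155,0,0],[-0.838,-0.412,-0.05,-0.155,0,0],[-0.838,-0.412,-0.05,-0.155,0,0],[-0.838,-0.412,-0.05,-0.155,0,0]]
  grip: -1

```text
t: 39.23
eef_pos: [466.7, 63.4, 190.4]
tcp_rot: [3.141, -0.0, 1.641]
ft_force: [0.5, -0.2, -0.5]
opening: 0.996
```

```bash
python3 - <<'E'
from deck import *
s=env.state(); print(s['eef_pos'],s['tcp_rot'])
c=cam('wrist'); save('w17',c['image'])
for d in env.outline_of('wrist','bobbin0'):
    p=onz(c,d['xy'],17); print(d['xy'],round(d['confidence'],2),p.round(1),to([p[0],p[1],11],94.1))
E
```

```text
[466.73864037  63.37865945 190.39230236] [ 3.14063934e+00 -1.21864181e-04  1.64142285e+00]
[317.8, 192.7] 0.96 [473.   62.5  17. ] [-0.0065, 0.0197, 0.5977, 0.0005, -0.0001, 0.0004]
[511.7, 249.3] 0.91 [532.9 328.   17. ] [0.8619, 0.2827, 0.5979, 0.0005, -0.0001, 0.0004]
```

>>> send_rows:
  moves:
    - [[-0.006,0.012,0.08,0,0,0],[-0.006,0.012,0.17,0,0,0],[-0.006,0.012,0.27,0,0,0],[-0.006,0.012,0.37,0,0,0],[-0.006,0.012,0.46,0,0,0],[-0.006,0.012,0.53,0,0,0],[-0.006,0.012,0.575,0,0,0],[-0.006,0.012,0.595,0,0,0],[-0.006,0.012,0.598,0,0,0],[-0.006,0.012,0.598,0,0,0]]

```text
t: 40.17
eef_pos: [470.8, 62.1, 11.4]
tcp_rot: [3.14, 0.0, 1.643]
ft_force: [-0.9, -0.2, -0.4]
opening: 1.0
```

>>> send_rows:
  moves:
    - [[0,0,0,0,0,0],[0,0,0,0,0,0],[0,0,0,0,0,0],[0,0,0,0,0,0],[0,0,0,0,0,0],[0,0,0,0,0,0],[0,0,0,0,0,0],[0,0,0,0,0,0],[0,0,0,0,0,0],[0,0,0,0,0,0],[0,0,0,0,0,0],[0,0,0,0,0,0]]
  grip: 1

```text
t: 41.17
eef_pos: [470.7, 61.5, 11.5]
tcp_rot: [3.14, 0.0, 1.642]
ft_force: [0.3, -1.2, 1.6]
opening: 0.427
```

>>> send_rows:
  moves:
    - [[0,0,-0.03,0,0,0],[0,0,-0.1,0,0,0],[0,0,-0.2,0,0,0],[0,0,-0.3,0,0,0],[0,0,-0.4,0,0,0],[0,0,-0.5,0,0,0],[0,0,-0.5,0,0,0],[0,0,-0.5,0,0,0]]

```text
t: 41.83
eef_pos: [470.8, 61.6, 163.2]
tcp_rot: [3.136, 0.0, 1.642]
ft_force: [0.3, -0.6, -0.9]
opening: 0.429
```

```bash
python3 - <<'E'
from deck import *
s=env.state(); print(s['eef_pos'],s['tcp_rot'],s['opening'])
print(tod(50,45,110))
c=cam('wrist'); save('w18',c['image'])
print([(d['xy'],round(d['confidence'],2)) for d in env.look_for('wrist','bobbin0')])
E
```

```text
[470.78507328  61.55308776 163.19040463] [3.13639320e+00 3.99840495e-04 1.64201701e+00] 0.4287655958380126
[1.1382, 0.2744, 0.1028, 0.1589, 0.0003, 0.0001]
[([527.5, 254.2], 0.89)]
```

>>> send_rows:
  moves:
    - [[0.98,0.2,0,0.158,0,0],[0.98,0.2,0,0.158,0,0],[0.98,0.2,0,0.158,0,0],[0.98,0.2,0,0.158,0,0],[0.98,0.2,0,0.158,0,0],[0.98,0.2,0,0.158,0,0],[0.98,0.2,0,0.158,0,0],[0.98,0.2,0,0.158,0,0],[0.98,0.2,0,0.158,0,0],[0.98,0.2,0,0.158,0,0],[0.98,0.2,0,0.158,0,0]]

```text
t: 42.85
eef_pos: [509.1, 357.7, 160.7]
tcp_rot: [-2.893, 0.001, 1.641]
ft_force: [0.2, 0.4, -0.6]
opening: 0.427
```

```bash
python3 - <<'E'
from deck import *
s=env.state(); print(s['eef_pos'],s['tcp_rot'],s['opening'])
print(tod(50,45,80),tod(50,45,13))
E
```

```text
[509.09513356 357.65290092 160.66526904] [-2.89323490e+00  1.16742451e-03  1.64124588e+00] 0.42738400235915586
[0.1631, 0.0981, 0.1714, -0.0026, 0.0006, -0.0005] [0.1633, 0.099, 0.3947, -0.0026, 0.0006, -0.0005]
```

>>> send_rows:
  moves:
    - [[0.08,0.05,0.06,0,0,0],[0.163,0.099,0.12,0,0,0],[0.163,0.099,0.18,0,0,0],[0.163,0.099,0.24,0,0,0],[0.163,0.099,0.3,0,0,0],[0.163,0.099,0.34,0,0,0],[0.163,0.099,0.375,0,0,0],[0.163,0.099,0.39,0,0,0],[0.163,0.099,0.395,0,0,0],[0.163,0.099,0.395,0,0,0]]

```text
t: 43.68
eef_pos: [506.1, 407.6, 39.7]
tcp_rot: [-2.895, -0.0, 1.642]
ft_force: [-0.7, -0.4, 0.7]
opening: 0.432
```

```bash
python3 - <<'E'
from deck import *
s=env.state(); print(s['ft_force'], DR(.071).T@(np.array(s['eef_pos'])-[457,357.8,38]), DR(.071).T@s['ft_force'],tod(70,45,12))
E
```

```text
[-0.71444036 -0.35586817  0.7340235 ] [50.52636886 46.2193073  14.36082116] [-0.89354378 -0.30428893  0.53370913] [-0.0041, 0.0649, 0.0077, -0.0012, -0.0001, -0.0001]
```

>>> send_rows:
  moves:
    - [[0,0.02,0.007,0,0,0],[0,0.04,0.007,0,0,0],[0,0.055,0.007,0,0,0],[0,0.06,0.007,0,0,0],[0,0.06,0.007,0,0,0]]

```text
t: 44.1
eef_pos: [523.2, 408.9, 32.8]
tcp_rot: [-2.895, 0.0, 1.642]
ft_force: [-0.1, -0.0, 0.8]
opening: 0.429
```

>>> send_rows:
  moves:
    - [[0,0.005,0,0,0,0],[0,0.008,0,0,0,0],[0,0.008,0,0,0,0]]

```text
t: 44.35
eef_pos: [525.1, 409.2, 32.4]
tcp_rot: [-2.895, 0.0, 1.642]
ft_force: [-0.1, -0.5, -0.6]
opening: 0.43
```

>>> send_rows:
  moves:
    - [[0,0.004,0,0,0,0],[0,0.007,0,0,0,0],[0,0.007,0,0,0,0]]

```text
t: 44.6
eef_pos: [527.1, 409.3, 31.8]
tcp_rot: [-2.895, 0.0, 1.642]
ft_force: [-0.5, -0.8, -0.5]
opening: 0.429
```

>>> send_rows:
  moves:
    - [[0,0.004,0,0,0,0],[0,0.007,0,0,0,0],[0,0.007,0,0,0,0]]

```text
t: 44.85
eef_pos: [529.2, 409.5, 31.3]
tcp_rot: [-2.895, 0.0, 1.642]
ft_force: [0.5, 0.9, -0.5]
opening: 0.428
```

>>> send_rows:
  moves:
    - [[0,0.003,0,0,0,0],[0,0.005,0,0,0,0],[0,0.005,0,0,0,0]]

```text
t: 45.1
eef_pos: [530.6, 409.6, 30.9]
tcp_rot: [-2.895, 0.0, 1.642]
ft_force: [0.2, -0.8, -0.5]
opening: 0.428
```

>>> send_rows:
  moves:
    - [[0,0.004,0,0,0,0],[0,0.007,0,0,0,0],[0,0.007,0,0,0,0]]

```text
t: 45.35
eef_pos: [531.7, 409.7, 30.7]
tcp_rot: [-2.893, 0.001, 1.642]
ft_force: [-5.5, -1.1, 3.6]
opening: 0.425
```

>>> send_rows:
  moves:
    - [[0,0.004,0,0,0,0],[0,0.006,0,0,0,0],[0,0.006,0,0,0,0]]

```text
t: 45.6
eef_pos: [532.0, 409.7, 30.6]
tcp_rot: [-2.889, 0.001, 1.642]
ft_force: [-12.2, -1.4, 10.4]
opening: 0.429
```

Contact with the stop. Back off slightly, seat it, and release.

>>> send_rows:
  moves:
    - [[0,-0.007,0.003,0,0,0],[0,-0.007,0.003,0,0,0],[0,-0.007,0.003,0,0,0]]

```text
t: 45.85
eef_pos: [531.6, 409.7, 30.6]
tcp_rot: [-2.894, 0.0, 1.642]
ft_force: [-4.7, -1.6, 7.9]
opening: 0.43
```

>>> send_rows:
  moves:
    - [[0,0,0,0,0,0],[0,0,0,0,0,0],[0,0,0,0,0,0],[0,0,0,0,0,0],[0,0,0,0,0,0],[0,0,0,0,0,0]]
  grip: -0.2

```text
t: 46.35
eef_pos: [532.1, 409.7, 29.5]
tcp_rot: [-2.895, 0.0, 1.642]
ft_force: [0.0, -0.5, -0.0]
opening: 0.597
```

>>> send_rows:
  moves:
    - [[0,0,-0.04,0,0,0],[0,0,-0.1,0,0,0],[0,0,-0.18,0,0,0],[0,0,-0.27,0,0,0],[-0.06,0,-0.36,0,0,0],[-0.15,0,-0.4,0,0,0],[-0.15,0,-0.4,0,0,0],[-0.15,0,-0.4,0,0,0]]

```text
t: 47.02
eef_pos: [565.3, 366.1, 147.7]
tcp_rot: [-2.897, -0.001, 1.64]
ft_force: [-0.2, 0.5, -0.2]
opening: 0.601
```

```bash
python3 - <<'E'
from deck import *
s=env.state(); print(s['eef_pos'],s['tcp_rot'])
c=cam('wrist'); M=DR(.071); o=np.array([457,357.8,38])
for d in env.outline_of('wrist','bobbin0'):
    p,dr=ray(c,d['xy']); p=M.T@(p-o); dr=M.T@dr; print(round(d['confidence'],2),d['xy'],(p+dr*(17-p[2])/dr[2]).round(1),d['region'].sum())
t=cam('top'); print([(np.round(d['xy'],1).tolist(),round(d['confidence'],2)) for d in env.look_for('top','bobbin0')])
for n in ('bobbin0','pail','glass0'): print(n,[(np.round(d['xy'],1).tolist(),round(d['confidence'],2),onz(t,d['xy'],20)[:2].round().tolist()) for d in env.look_for('top',n)])
a=cv2.resize(c['image'][60:300,200:440],(400,400)); b=cv2.resize(t['image'][185:305,380:500],(400,400)); save('fin',np.hstack([a,b]))
E
```

```text
[565.26547804 366.05587242 147.72340149] [-2.89701749e+00 -6.26520665e-04  1.64013290e+00]
0.84 [363.0, 196.9] [74.1 46.2 17. ] 1566
0.61 [277.1, 198.2] [ 75.3 -42.8  17. ] 1590
[([198.9, 224.1], 0.65)]
bobbin0 [([198.9, 224.1], 0.65, [538.0, 323.0])]
pail [([446.2, 234.0], 0.84, [501.0, -349.0])]
glass0 [([430.3, 230.1], 0.71, [512.0, -307.0]), ([264.9, 286.5], 0.64, [369.0, 143.0]), ([334.5, 262.7], 0.53, [428.0, -43.0]), ([454.4, 226.7], 0.51, [520.0, -373.0]), ([283.4, 170.9], 0.48, [683.0, 94.0])]
```

View pics/fin.png

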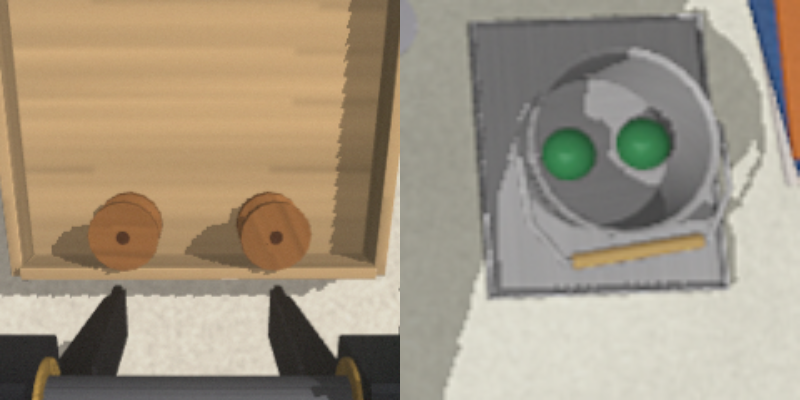

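Both bobbins stand against the stop, both glasses are in the pail, and the handle is down. Handing in.

```bash
python3 -c "
from cell import env
print(env.job_done(), env.state()['t'])"
```

```text
the job is handed in; nothing more can be done
the job is handed in; nothing more can be done
```

The job is handed in, at about 47 s on the robot's clock; no verdict is reported.

- **Pail:** I lifted the handle over the hook tip, to about 291 mm, and stood the pail in the tray. The handle is laid down on the robot side.
- **Glasses:** I found two green ones and set both in the pail. The yellow ball and the two purple ones stayed where they were.
- **Bobbins:** I found two. One was knocked aside during the run, so I measured it again before picking it up. Both were slid down until they touched the stop.

**Last checks:** The bobbins stand at about x = 74.1 and 75.3 mm on the deck (allowed 69.5 to 80), at y = +46 and -43 mm. The last picture shows both glasses lying inside the pail and the handle down.

**Disagreements:**
- The top and wrist views placed the pail's centre up to 9 mm apart. I went by the wrist view, in which the pail looked level.
- In the last top picture the network missed one bobbin, but the wrist picture shows both.
- I did not measure the other desk things again at the end.

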